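# Unload and reload the cane-section curing cradles

## Robot

A 6-joint arm with a two-finger parallel gripper is mounted at the origin on the work surface. World frame = base frame: x ahead of the robot, y to its left, z up, the work surface at z = 0. Lengths are in m, angles in degrees, forces in N, time in s.
With the tool pointing down it reaches from about 0.3 to 0.75 m from the base axis. Payload 8.5 kg.
Tool frame: the origin (TCP) lies midway between the tips of the shut fingers; the grasp point (between the pads) lies 19 mm behind it (env.hold_point_z is the distance from the TCP to the grasp point, in m); z points along the fingers, y is the line along which they close (so a half turn about z gives the same grasp; the last joint's range is limited). The gripper opens to 85 mm and grips with 20 to 120 N. Pads are 22 mm wide; open, the fingers measure 114 mm over their backs; the gripper's body (76 mm by 85 mm) begins 54 mm behind the grasp point. The pads swing forward as they close: fully open they stand 13 mm farther back than shut.
Start: joints at [60.487, 21.807, 74.336, -0, 83.858, -12.336], TCP at [0.162, 0.525, 0.231] pointing down, gripper open.
Joint ranges: [-178.18, 178.18], [-50.72, 133.34], [12.68, 142.11], [-81.47, 261.47], [9.98, 163.14], [-165.26, 165.26]. Speed limits (degrees/s): [136.94, 136.94, 180, 180, 180, 180].

## Interface

Orientations are given as a 3x3 rotation matrix whose columns are the frame's x, y, z axes.
In Python, from rig import observe, get_image, camera_info, env gives the robot as it stands.
- The arm moves only by the tool drive_tool, never from a script. Its arguments are lists of equal length, an entry for each row: "offset": the shift along the tool's x, y, z in units of 40 mm (1.0 is 40 mm), a list of three; "turn": the turn, a rotation vector about the tool's x, y, z in units of 6 degrees (1.0 is 6 degrees), a list of three; "hand": the opening, from 0 (shut) to 1 (fully open). A call has exactly 10 rows; each row shifts and turns the commanded pose from where the row before left it, along the tool's axes as they then stand; what a row does not reach is not made up. A row lasts 1/8 s, in which the tool goes at most 62.5 mm and 10.7 degrees, less where a joint would pass 70% of its speed; a pose out of reach is approached as far as the arm can. A call is refused whole if a number of a shift passes 1 or a number of a turn 1, either way. A call with a gripper value outside its range is refused whole. The fingers move at their own pace and stop on an object; "newtons" is the grip in N (left out, the last holds). Time passes only in rows, so rows that do not move let the fingers close, or fill a call up. It gives the time, the measured TCP pose, the force, the opening and the grip force at its end, in the units of the state.
- observe(): the state, without advancing time (a new reading comes with each control period).
- get_image(name): name is "scene" or "top"; returns the picture (420x560x3 uint8, blue, green, red); there is no depth.
- camera_info(name): a dict with "fx", "fy", "cx", "cy" (pixels), "k1" (the pictures are not rectified: a ray, as slopes to the right and down, at radius r is drawn at 1 + k1 r^2 times it, then the intrinsics apply), "world_to_cam" (4x4, takes a point from world to camera coordinates). Camera axes: x right, y down, z forward; pixel columns grow to the right and rows downward; lengths in m; the calibration is good to about 2 mm. A picture is of the moment at which its call begins. camera_info takes no time and is no camera call.
- env.close_job(): hands the job in; it is judged then, once.
The state is a dict: "time_s": time; "q": joint angles; "qvel": joint speeds; "joint_efforts": joint torques, N m; "position": TCP position; "tool_rot": TCP orientation; "ft_force": force on the tool from outside, world axes, zero at the start; "wrist_torque": the same for the moment, N m; "grip_width": finger opening in m; "gripper_force": force on a finger pad.
Only numpy, scipy, OpenCV 4.12 (cv2) and the standard library are available. Lean on these libraries where they do the work, as an engineer would, in place of code of your own. Each camera call takes 0.05 s, during which the arm holds its last target. There are 200 camera calls.

## Task

The glue of the pale beech cane section has set: move back the stop behind its tail, draw the steel tube out of the eye and lay the section in the green tray. Then load every walnut section lying on the bench into a cradle of its own, with the steel tube through the brass eye until the wooden shoulder is up against the headboard, and lift that cradle's stop out of its notch, shift it forward and drop it into the notch right behind the section's tail. Leave all three stops fully seated in notches of their own rails and do not disturb the glue bottle, the cane handle or the hammer.

Things in the scene. Friction and masses are not known exactly. Their poses are not given: they have to be found in the camera images.
- cradle_a: wooden curing cradle fixed on the bench (all three alike). Origin at bench level; x along the cradle to its eye, z up. In mm: base x -145 to 165, 56 wide, 12 thick; headboard x 150 to 162, 56 wide, up to z 92. A rail 14 wide along y 0: plain bed, top z 44, from x 23 to 150; notched behind, x 20 to -132. Bearer lips at x 32 to 44, y +-16 to 21, up to z 51
- cradle_a_eye (a point): centre of the brass-rimmed eye in the headboard's front face, in the cradle frame x 150, y 0, z 56 mm: a through hole 18 mm in diameter along x, chamfered 3 mm; a tube held straight enters within about 2 mm of its axis. A section on the bed lies in line with it (axis z 56). Home, shoulder on the headboard, the tail of a 172 mm blank is at x -22, of a 124 mm blank at x 26
- cradle_a_notch (a point): foremost notch, its centre at the height of the teeth tops: x 4, z 44 mm in the cradle frame. Six notches, 15 mm wide and 14 deep, 24 apart, at x 4, -20, -44, -68, -92, -116, between round-topped teeth. A stop in the one at x -44 holds a 172 mm blank, at x 4 a 124 mm blank, with about 4 mm play; at x -92 or -116 it is clear of sections going in or out
- stop_a: loose 140 g aluminium stop saddled on cradle_a's rail. Crown 36 (x) x 28 x 24 mm high, origin centred under it, x along the rail, z up. A tang 10 long, 12.5 deep sits in a notch; side cheeks 18 apart inside hang 30 below the origin. Seated: origin at z 44 in the cradle frame, within 2.5 of the notch centre. Lift 14 to clear the teeth (18: cheeks still straddle the rail)
- stop_a_knob (a point): centre of the red grip knob on the crown of stop_a: 18 (x) by 22 (y) by 34 mm high, 41 mm above the stop's origin (knob from 24 to 58 mm above it). The stop's front face is 18 mm ahead of the origin
- cradle_b: in every way as cradle_a (with the same kind of eye and notches)
- cradle_c: in every way as cradle_a (with the same kind of eye and notches)
- stop_b: in every way as stop_a, but on the rail of cradle_b
- stop_c: in every way as stop_a, but on the rail of cradle_c
- beech: pale beech cane section, 110 g: blank 172 mm long, 24 mm square, with a steel tube (14 mm diameter, tapered nose) standing 34 mm out of one end. Origin at the blank's centre on its long axis, 12 mm above what it lies on; x along the axis to the tube (shoulder at +86, tip +120, tail -86 mm). Starts locked in cradle_a
- walnut_1: dark walnut cane section, 110 g: blank 172 mm long, 24 mm square, with a steel tube (14 mm diameter, tapered nose) standing 34 mm out of one end. Origin at the blank's centre on its long axis, 12 mm above what it lies on; x along the axis to the tube (shoulder at +86, tip +120, tail -86 mm). Starts on the bench; may be absent
- walnut_2: dark walnut cane section, 79 g: blank 124 mm long, 24 mm square, with a steel tube (14 mm diameter, tapered nose) standing 34 mm out of one end. Origin at the blank's centre on its long axis, 12 mm above what it lies on; x along the axis to the tube (shoulder at +62, tip +96, tail -62 mm). Starts on the bench; may be absent
- walnut_3: dark walnut cane section, 110 g: blank 172 mm long, 24 mm square, with a steel tube (14 mm diameter, tapered nose) standing 34 mm out of one end. Origin at the blank's centre on its long axis, 12 mm above what it lies on; x along the axis to the tube (shoulder at +86, tip +120, tail -86 mm). Starts on the bench; may be absent
- beech_tip (a point): tip of the steel tube of beech, on its axis
- walnut_1_tip (a point): tip of the steel tube of walnut_1, on its axis
- walnut_2_tip (a point): tip of the steel tube of walnut_2, on its axis
- walnut_3_tip (a point): tip of the steel tube of walnut_3, on its axis
- tray: green open tray, fixed, 270 x 105 mm outside, 28 mm high, walls and floor 5 mm; origin under its centre at bench level, x along its length. A section lies in it with its axis 17 mm above the bench
- glue: white glue bottle standing on the bench, 54 mm across, 160 mm high; bystander
- handle: unfinished dark walnut cane handle with a steel collar lying on the bench, about 170 x 95 x 32 mm; bystander
- hammer: hammer lying on the bench; bystander
Not all that is in view belongs to the job. What is shaped like the stop_a but pink is not meant. Leave any blue or red look-alike of the walnut_1 alone.

How it is judged (in metres and radians):
At the end, for the whole second after the job is handed in: Beech flat in the tray. Each walnut section in its own cradle: tube tip 10 mm or more out behind the headboard, in line within 0.1 rad, tail on the bed, that cradle's stop behind the tail with under 16 mm of play. All three stops upright, seated in notches of their own rails; all at rest (z of stop_a in the frame of cradle_a between 0.04 and 0.0475 m and y of stop_a in the frame of cradle_a between -0.006 and 0.006 m and x of stop_a in the frame of cradle_a between -0.125 and 0.013 m and angle between each of stop_a, stop_b, stop_c's own z axis and vertical below 0.12 rad and linear speed of each of stop_a, stop_b, stop_c, walnut_1, walnut_2, walnut_3, beech below 0.02 m/s and z of stop_b in the frame of cradle_b between 0.04 and 0.0475 m and y of stop_b in the frame of cradle_b between -0.006 and 0.006 m and x of stop_b in the frame of cradle_b between -0.125 and 0.013 m and z of stop_c in the frame of cradle_c between 0.04 and 0.0475 m and y of stop_c in the frame of cradle_c between -0.006 and 0.006 m and x of stop_c in the frame of cradle_c between -0.125 and 0.013 m and ((x of walnut_1_tip in the frame of cradle_a above 0.172 m and y of walnut_1_tip in the frame of cradle_a between -0.008 and 0.008 m and z of walnut_1_tip in the frame of cradle_a between 0.046 and 0.066 m and z of walnut_1 in the frame of cradle_a between 0.046 and 0.066 m and angle between the x axis of walnut_1 and the x axis of cradle_a, either way round below 0.1 rad and x of stop_a in the frame of walnut_1 between -0.12 and -0.101 m) or (x of walnut_1_tip in the frame of cradle_b above 0.172 m and y of walnut_1_tip in the frame of cradle_b between -0.008 and 0.008 m and z of walnut_1_tip in the frame of cradle_b between 0.046 and 0.066 m and z of walnut_1 in the frame of cradle_b between 0.046 and 0.066 m and angle between the x axis of walnut_1 and the x axis of cradle_b, either way round below 0.1 rad and x of stop_b in the frame of walnut_1 between -0.12 and -0.101 m) or (x of walnut_1_tip in the frame of cradle_c above 0.172 m and y of walnut_1_tip in the frame of cradle_c between -0.008 and 0.008 m and z of walnut_1_tip in the frame of cradle_c between 0.046 and 0.066 m and z of walnut_1 in the frame of cradle_c between 0.046 and 0.066 m and angle between the x axis of walnut_1 and the x axis of cradle_c, either way round below 0.1 rad and x of stop_c in the frame of walnut_1 between -0.12 and -0.101 m)) and ((x of walnut_2_tip in the frame of cradle_a above 0.172 m and y of walnut_2_tip in the frame of cradle_a between -0.008 and 0.008 m and z of walnut_2_tip in the frame of cradle_a between 0.046 and 0.066 m and z of walnut_2 in the frame of cradle_a between 0.046 and 0.066 m and angle between the x axis of walnut_2 and the x axis of cradle_a, either way round below 0.1 rad and x of stop_a in the frame of walnut_2 between -0.096 and -0.077 m) or (x of walnut_2_tip in the frame of cradle_b above 0.172 m and y of walnut_2_tip in the frame of cradle_b between -0.008 and 0.008 m and z of walnut_2_tip in the frame of cradle_b between 0.046 and 0.066 m and z of walnut_2 in the frame of cradle_b between 0.046 and 0.066 m and angle between the x axis of walnut_2 and the x axis of cradle_b, either way round below 0.1 rad and x of stop_b in the frame of walnut_2 between -0.096 and -0.077 m) or (x of walnut_2_tip in the frame of cradle_c above 0.172 m and y of walnut_2_tip in the frame of cradle_c between -0.008 and 0.008 m and z of walnut_2_tip in the frame of cradle_c between 0.046 and 0.066 m and z of walnut_2 in the frame of cradle_c between 0.046 and 0.066 m and angle between the x axis of walnut_2 and the x axis of cradle_c, either way round below 0.1 rad and x of stop_c in the frame of walnut_2 between -0.096 and -0.077 m)) and ((x of walnut_3_tip in the frame of cradle_a above 0.172 m and y of walnut_3_tip in the frame of cradle_a between -0.008 and 0.008 m and z of walnut_3_tip in the frame of cradle_a between 0.046 and 0.066 m and z of walnut_3 in the frame of cradle_a between 0.046 and 0.066 m and angle between the x axis of walnut_3 and the x axis of cradle_a, either way round below 0.1 rad and x of stop_a in the frame of walnut_3 between -0.12 and -0.101 m) or (x of walnut_3_tip in the frame of cradle_b above 0.172 m and y of walnut_3_tip in the frame of cradle_b between -0.008 and 0.008 m and z of walnut_3_tip in the frame of cradle_b between 0.046 and 0.066 m and z of walnut_3 in the frame of cradle_b between 0.046 and 0.066 m and angle between the x axis of walnut_3 and the x axis of cradle_b, either way round below 0.1 rad and x of stop_b in the frame of walnut_3 between -0.12 and -0.101 m) or (x of walnut_3_tip in the frame of cradle_c above 0.172 m and y of walnut_3_tip in the frame of cradle_c between -0.008 and 0.008 m and z of walnut_3_tip in the frame of cradle_c between 0.046 and 0.066 m and z of walnut_3 in the frame of cradle_c between 0.046 and 0.066 m and angle between the x axis of walnut_3 and the x axis of cradle_c, either way round below 0.1 rad and x of stop_c in the frame of walnut_3 between -0.12 and -0.101 m)) and x of beech in the frame of tray between -0.06 and 0.06 m and y of beech in the frame of tray between -0.045 and 0.045 m and height (world z) of each of beech_tip, beech below 0.028 m); the robot touches nothing.
It fails at once if the white glue bottle is pushed more than 30 mm (distance of glue from where it was at the start of the episode above 0.03 m).
It fails at once if the cane handle is pushed more than 30 mm (distance of handle from where it was at the start of the episode above 0.03 m).
It fails at once if the hammer is pushed more than 30 mm (distance of hammer from where it was at the start of the episode above 0.03 m).
Of walnut_1, walnut_2, walnut_3 only 2 to 3 are there at a start; the rules pass over those that are not, and their reading is None.
At some moment in a run one of walnut_1, walnut_2, walnut_3 may be knocked a few centimetres aside while the robot is not near it.
Once in a run the grip may slacken for a moment while it holds something.
It also fails if it takes over 210 s, if anything falls off the work surface, if the arm or the gripper's body presses on something with over 40 N, if the wrist force passes 120 N, or if a joint passes its speed limit or range.

## Working session

There is one attempt and no reset: what is moved stays moved. The work goes in short steps, Python scripts to look and compute and a tool call to move; the robot and the scene stay as the last step left them, time stands still between calls to the robot, and variables do not carry over. Pictures are saved under pics/ and viewed, at most 14 in all, crops included, and the job is handed in when it is done.

Besides the shell and the picture viewer there is one more tool, called after "Emit:" by a JSON object that holds its "method" and its "body". drive_tool: Moves the arm, as the interface text tells. Its arguments: {"type":"object","properties":{"offset":{"type":"array"},"turn":{"type":"array"},"hand":{"type":"array"},"newtons":{"type":"number"}},"required":["offset","turn","hand"]}

```bash
ls; mkdir -p pics; cat > h.py <<'E'
import numpy as np, cv2
from rig import observe, get_image, camera_info, env
def shot(n,fn):
    im=np.array(get_image(n)); cv2.imwrite('pics/'+fn,im); return im
def cam(n):
    c=camera_info(n); K=np.array([[c['fx'],0,c['cx']],[0,c['fy'],c['cy']],[0,0,1.]])
    return K,c['k1'],np.array(c['world_to_cam'])
def ray(n,uv):
    K,k1,T=cam(n); uv=np.atleast_2d(np.array(uv,float))
    d=(uv-K[:2,2])/[K[0,0],K[1,1]]; rd=np.linalg.norm(d,axis=1,keepdims=True); r=rd.copy()
    for _ in range(30): r=rd/(1+k1*r*r)
    s=d/(1+k1*r*r); R=T[:3,:3]
    D=np.c_[s,np.ones(len(s))]@R; o=-R.T@T[:3,3]
    return o,D
def plane(n,uv,z):
    o,D=ray(n,uv); return (o+D*((z-o[2])/D[:,2:3]))
def proj(n,P):
    K,k1,T=cam(n); P=np.atleast_2d(P)@T[:3,:3].T+T[:3,3]
    s=P[:,:2]/P[:,2:3]; s=s*(1+k1*(s**2).sum(1,keepdims=True)); return s*[K[0,0],K[1,1]]+K[:2,2]
E
python3 - <<'E'
from h import *
for n in('scene','top'):
    im=shot(n,n+'0.png'); K,k,T=cam(n); print(K.round(1).tolist(),k,(-T[:3,:3].T@T[:3,3]).round(3),T[2,:3].round(2))
s=observe();print(s['position'],s['tool_rot'],s['ft_force'],env.hold_point_z)
E
```

```text
pics
[[456.1, 0.0, 277.6], [0.0, 456.1, 207.0], [0.0, 0.0, 1.0]] -0.05348258500476019 [ 1.366 -0.906  0.812] [-0.59  0.6  -0.54]
[[388.7, 0.0, 278.2], [0.0, 388.7, 214.4], [0.0, 0.0, 1.0]] -0.09167388692892049 [ 0.472 -0.087  1.364] [ 0.06 -0.01 -1.  ]
[0.16228022 0.52523455 0.23078079] [[-9.55416841e-01  2.95259674e-01 -6.20181792e-04]
 [ 2.95260209e-01  9.55416220e-01 -1.12020159e-03]
 [ 2.61781388e-04 -1.25337447e-03 -9.99999180e-01]] [ 0.74455929 -0.90694072  0.33212424] 0.0187
```

View pics/top0.png

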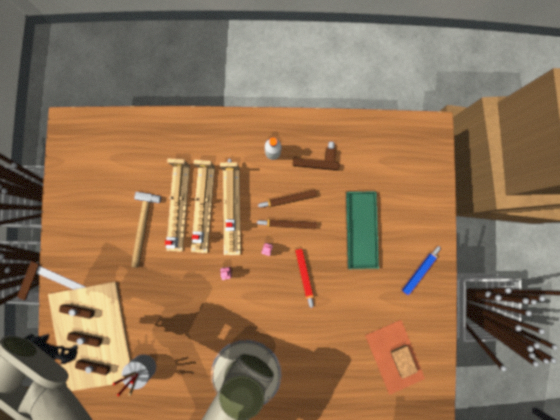

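View pics/scene0.png

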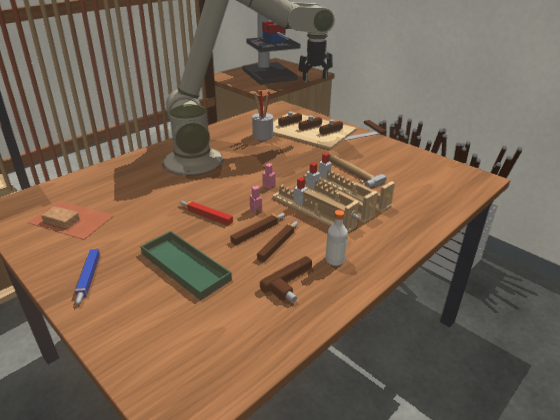

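Top view: three cradles at columns 177/202/231 with headboards at row ~160, the beech in the one at column 231. Two walnuts lie at (288,199) and (290,224) with tubes to the left. The tray is at (363,230), glue at (273,148), handle at (317,162), hammer at (145,230) and pink decoys at (267,250) and (225,273). Next I'll enlarge the work area.

```bash
python3 - <<'E'
from h import *
im=cv2.imread('pics/top0.png'); cv2.imwrite('pics/c1.png',cv2.resize(im[140:290,150:360],None,fx=3.8,fy=3.8,interpolation=cv2.INTER_CUBIC))
im=cv2.imread('pics/scene0.png'); cv2.imwrite('pics/c2.png',cv2.resize(im[140:290,220:420],None,fx=4,fy=4,interpolation=cv2.INTER_CUBIC))
E
```

```text
(no output)
```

View pics/c1.png

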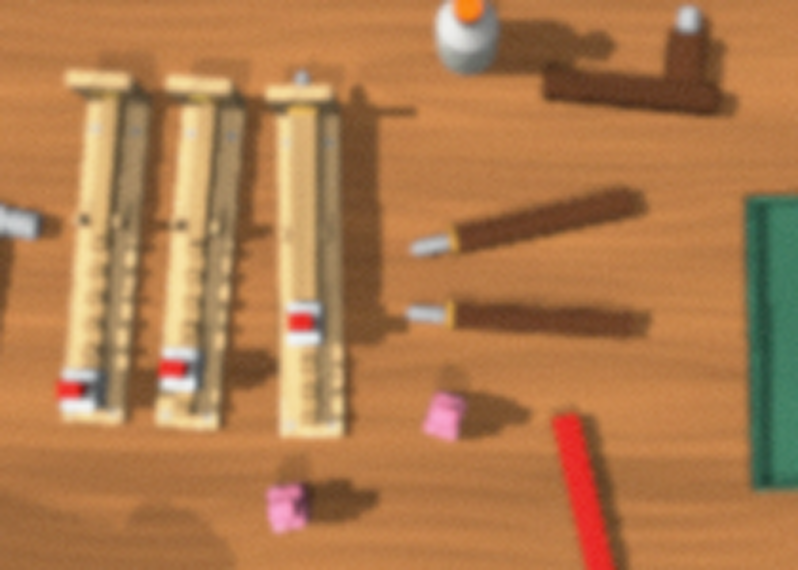

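View pics/c2.png

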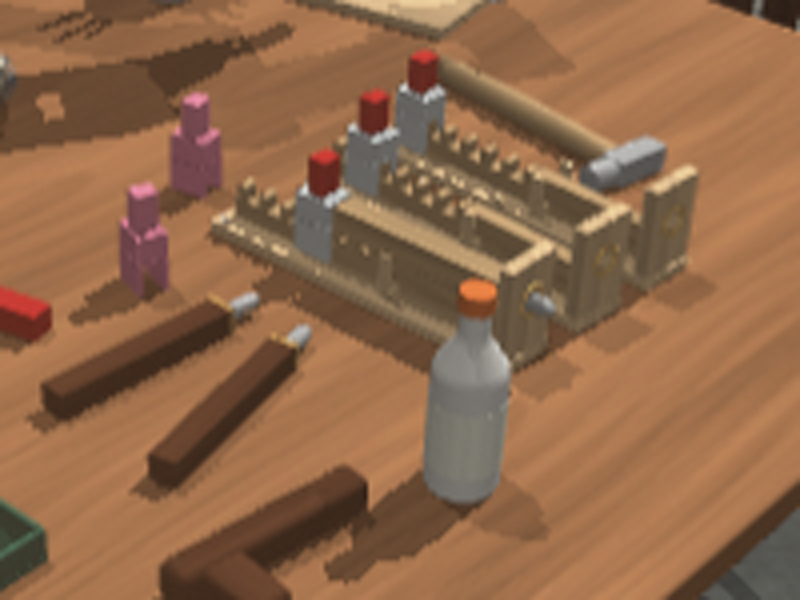

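Enlarged: stops' red knobs at about (168,243), (197,237) and (229,224) in full pixels. Beech tube tip is at (229,160). Both walnuts look 172 mm long, with their tips at (258,205) and (257,222). Now I'll measure.

```bash
python3 - <<'E'
from h import *
t=cv2.imread('pics/top0.png'); s=cv2.imread('pics/scene0.png')
def blobs(im,f,box,amin):
    h=cv2.cvtColor(im,cv2.COLOR_BGR2HSV).astype(int); m=f(h).astype(np.uint8)
    mm=np.zeros_like(m); x0,y0,x1,y1=box; mm[y0:y1,x0:x1]=m[y0:y1,x0:x1]
    n,l,st,c=cv2.connectedComponentsWithStats(mm)
    return [(c[i],st[i],l==i) for i in range(1,n) if st[i,4]>=amin]
red=lambda h:((h[...,0]<6)|(h[...,0]>172))&(h[...,1]>180)&(h[...,2]>110)
R=[b for b in blobs(t,red,(155,210,245,255),6)]
for c,st,_ in R: print('knob top',c.round(1),st, plane('top',c,.100).round(4))
for c,st,_ in blobs(s,red,(290,140,335,200),6): print('knob scene',c.round(1),st)
# triangulate
for (c,_,_) in R:
    for (d,_,_) in blobs(s,red,(290,140,335,200),6):
        o1,D1=ray('top',c);o2,D2=ray('scene',d);D1=D1[0]/np.linalg.norm(D1);D2=D2[0]/np.linalg.norm(D2)
        A=np.c_[D1,-D2];k=np.linalg.lstsq(A,o2-o1,rcond=None)[0];p,q=o1+D1*k[0],o2+D2*k[1]
        if np.linalg.norm(p-q)<.012: print('tri',((p+q)/2).round(4),np.linalg.norm(p-q).round(4))
dark=lambda h:(h[...,2]<115)&(h[...,1]>90)&(h[...,2]>0)
for c,st,m in blobs(t,lambda h:(h[...,2]<105),(255,185,325,235),100):
    pts=np.argwhere(m)[:,::-1]; r=cv2.minAreaRect(pts.astype(np.float32)); print('walnut',c.round(1),st,r,plane('top',c,.024).round(4))
for c,st,m in blobs(t,lambda h:(h[...,1]<90)&(h[...,2]>120),(250,190,285,235),8): print('tube',c.round(1),st,plane('top',c,.014).round(4))
for c,st,m in blobs(t,lambda h:(abs(h[...,0]-75)<20)&(h[...,1]>90),(335,180,390,280),100): 
    r=cv2.minAreaRect(np.argwhere(m)[:,::-1].astype(np.float32)); print('tray',r,plane('top',r[0],.02),plane('top',cv2.boxPoints(r),.028).round(3).tolist())
h=cv2.cvtColor(t,cv2.COLOR_BGR2HSV)
for r in (170,185,240): print(r,[tuple(h[r,c]) for c in range(160,186)] if 0 else [f"{h[r,c][1]}/{h[r,c][2]}" for c in range(160,246)])
E
```

```text
knob top [229.  224.2] [227 223   5   3  13] [[0.519  0.0544 0.1   ]]
knob top [194.5 236.5] [192 236   6   2  12] [[0.4776 0.1661 0.1   ]]
knob top [167.6 242.1] [165 241   7   3  18] [[0.4584 0.254  0.1   ]]
knob scene [325.6 153.9] [323 153   6   3  11]
knob scene [313.6 163.9] [311 163   6   3  11]
knob scene [300.9 179.1] [298 178   7   3  14]
tri [0.5204 0.056  0.0975] 0.0037
tri [0.4785 0.1678 0.0961] 0.0025
tri [0.4591 0.2556 0.0969] 0.002
tube [262.7 204.2] [258 202  10   6  45] [[ 0.593  -0.0522  0.014 ]]
tube [261.6 222. ] [257 220  10   5  45] [[ 0.5308 -0.0491  0.014 ]]
tray ((361.9996337890625, 229.98614501953125), (74.72117614746094, 28.822216033935547), 88.40885925292969) [[ 0.5064639  -0.39885499  0.02      ]] [[0.634, -0.343, 0.028], [0.638, -0.445, 0.028], [0.379, -0.451, 0.028], [0.376, -0.35, 0.028]]
170 ['154/195', '158/194', '156/190', '159/189', '156/191', '158/192', '160/193', '156/196', '156/196', '159/191', '156/194', '151/197', '132/216', '107/235', '95/243', '95/241', '107/232', '113/224', '117/218', '118/206', '117/168', '115/124', '107/110', '104/140', 
[... 1835 characters left out ...]
3/159', '105/161', '110/141', '124/123', '147/118', '153/118', '154/119', '157/117', '163/116', '162/115', '138/124', '92/144', '48/191', '17/229', '11/239', '11/237', '13/234', '12/227', '5/225', '2/228', '7/219', '11/159', '8/102', '63/118', '98/149', '104/166', '104/170', '107/155', '126/121', '152/109', '151/113', '151/115', '164/112', '159/112', '156/113', '155/117', '156/116', '152/119', '150/126', '156/141', '155/164', '151/179', '147/187', '123/214', '103/235', '96/241', '87/245', '88/246', '94/244', '105/233', '115/221', '121/206', '119/190', '116/156', '114/146', '103/161', '103/178', '105/202', '101/225', '105/216', '114/157', '150/122', '160/137', '153/165', '159/176', '155/181']
```

```bash
cat > m.py <<'E'
from h import *
def cradles(t):
    S=cv2.cvtColor(t,cv2.COLOR_BGR2HSV)[...,1].astype(float); out=[]
    for name,(u0,u1) in dict(R=(231,217),).items(): pass
    for name,(ca,cb) in {'A':(231,231),'M':(203,200),'L':(178,173)}.items():
        Lp,Rp=[],[]
        for r in range(176,228):
            c=ca+(cb-ca)*(r-165)/80
            row=S[r]
            for sgn,acc in((-1,Lp),(1,Rp)):
                k=int(c)+sgn*4
                while abs(k-c)<16:
                    if row[k]<132<=row[k+sgn]:
                        acc.append((k+sgn*(132-row[k])/(row[k+sgn]-row[k]),r)); break
                    k+=sgn
        res=[]
        for acc in(Lp,Rp):
            P=plane('top',acc,.012)[:,:2]
            x,y,*_=cv2.fitLine(P.astype(np.float32),cv2.DIST_HUBER,0,.001,.001).ravel().tolist(),0
            vx,vy,px,py=x; 
            if vx<0: vx,vy=-vx,-vy
            res.append((np.array([px,py]),np.array([vx,vy])))
        d=(res[0][1]+res[1][1]); d/=np.linalg.norm(d); n=np.array([-d[1],d[0]])
        w=n@(res[0][0]-res[1][0]); off=(n@res[0][0]+n@res[1][0])/2
        out.append((name,np.degrees(np.arctan2(*res[0][1][::-1])),np.degrees(np.arctan2(*res[1][1][::-1])),w,d,n,off))
    return out
E
python3 - <<'E'
from m import *
t=cv2.imread('pics/top0.png')
S=cv2.cvtColor(t,cv2.COLOR_BGR2HSV)
knob={'A':(.520,.0555),'M':(.4782,.1672),'L':(.459,.255)}
for n,a1,a2,w,d,nn,off in cradles(t):
    k=np.array(knob[n]); print(n,'ang',round(a1,2),round(a2,2),'w',round(w,4),'knob y',round(nn@k-off,4))
    # profile along axis: rear edge at z=.012 off-rail (y=+20), headboard top along y=0 z=.092
    for yy,z,lo,hi in((18,.012,-20,10),(-18,.012,-20,10),(0,.092,0,0)):
        base=nn*off+d*(d@k)
        if z==.012: X=np.arange(-.12,.03,.001)
        else: X=np.arange(.1,.30,.001)
        P=base+nn*yy/1000+X[:,None]*d; uv=proj('top',np.c_[P,np.full(len(P),z)]).astype(np.float32)
        v=cv2.remap(S[...,1],uv[:,0],uv[:,1],cv2.INTER_LINEAR).ravel().astype(float)
        cr=[round(float(d@k+X[i]),4) for i in range(len(v)-1) if (v[i]<132)!=(v[i+1]<132)]
        print('  ',yy,z,cr)
for c in (300,): print([f"{S[r,c][0]}/{S[r,c][1]}/{S[r,c][2]}" for r in range(188,232)])
for r,c in((199,),(0,))[:1]and((198,0),(224,0)): print([f"{S[r,k][1]}/{S[r,k][2]}" for k in range(306,326)])
E
```

```text
A ang 1.85 1.56 w 0.0605 knob y -0.0005
   18 0.012 [0.4174, 0.5164, 0.5294]
   -18 0.012 [0.4154]
   0 0.092 [0.6994, 0.7104, 0.7414]
M ang -3.48 -3.6 w 0.0612 knob y 0.0026
   18 0.012 [0.411, 0.459, 0.472]
   -18 0.012 [0.41]
   0 0.092 [0.698, 0.704, 0.722]
L ang -2.99 -3.11 w 0.0619 knob y 0.0025
   18 0.012 [0.4118, 0.4358, 0.4478]
   -18 0.012 [0.4118]
   0 0.092 [0.7018, 0.7028, 0.7228]
['14/159/180', '14/160/180', '13/157/174', '13/160/156', '12/153/135', '11/153/115', '11/165/108', '12/172/108', '11/155/112', '11/161/109', '12/167/101', '13/158/108', '14/161/138', '14/157/180', '14/161/200', '14/158/208', '14/154/205', '14/159/196', '14/155/197', '14/156/196', '13/152/195', '14/152/194', '14/158/190', '13/156/191', '14/156/186', '14/155/181', '13/154/182', '14/159/184', '14/155/187', '14/156/180', '14/165/172', '14/157/162', '14/157/141', '12/156/116', '12/163/100', '10/169/104', '11/162/110', '12/178/106', '11/164/112', '12/159/120', '13/159/146', '14/160/174', '13/156/188', '14/158/191']
['160/107', '157/112', '158/121', '156/136', '163/142', '157/145', '156/149', '157/158', '158/174', '156/180', '156/183', '157/185', '159/189', '158/192', '158/195', '162/195', '160/193', '159/193', '160/196', '159/192']
['163/111', '165/110', '162/112', '162/113', '168/111', '169/110', '163/111', '155/112', '172/107', '160/113', '161/114', '164/121', '157/120', '160/121', '161/136', '160/161', '159/188', '155/201', '159/200', '158/199']
```

```bash
cat >> h.py <<'E'
def plan(tx,ty,tz,yaw,n):
    """rows for a straight move from the present pose, tool down, tool x at yaw (deg)"""
    s=observe(); p=np.array(s['position']); R=np.array(s['tool_rot'])
    y0=np.degrees(np.arctan2(R[1,0],R[0,0])); dy=(yaw-y0+180)%360-180
    if abs(abs(dy)-180)<25 and dy>0: dy-=360
    st=(np.array([tx,ty,tz])-p)/n; print('pos',p.round(4),'yaw',round(y0,2),'dyaw',round(dy,2),'q6',round(s['q'][5],1),'t',s['time_s'],'F',np.round(s['ft_force'],1),'w',round(s['grip_width'],4))
    for i in range(n):
        a=np.radians(y0+dy*i/n); x=np.array([np.cos(a),np.sin(a),0]); y=np.array([np.sin(a),-np.cos(a),0])
        print([round(float(st@x)/.04,2),round(float(st@y)/.04,2),round(-st[2]/.04,2)],end=',')
    print('turn z',round(-dy/n/6,3))
E
python3 -c "
from h import *
plan(.521,.0558,.15,1.7,27)"
```

```text
pos [0.1623 0.5252 0.2308] yaw 162.83 dyaw -161.13 q6 -12.3 t 0.1 F [ 0.7 -0.9  0.3] w 0.0852
[-0.45, -0.32, np.float64(0.07)],[-0.48, -0.27, np.float64(0.07)],[-0.5, -0.22, np.float64(0.07)],[-0.52, -0.16, np.float64(0.07)],[-0.54, -0.11, np.float64(0.07)],[-0.54, -0.05, np.float64(0.07)],[-0.55, 0.0, np.float64(0.07)],[-0.54, 0.06, np.float64(0.07)],[-0.53, 0.12, np.float64(0.07)],[-0.52, 0.17, np.float64(0.07)],[-0.5, 0.22, np.float64(0.07)],[-0.47, 0.28, np.float64(0.07)],[-0.44, 0.32, np.float64(0.07)],[-0.41, 0.37, np.float64(0.07)],[-0.37, 0.41, np.float64(0.07)],[-0.32, 0.44, np.float64(0.07)],[-0.27, 0.47, np.float64(0.07)],[-0.22, 0.5, np.float64(0.07)],[-0.17, 0.52, np.float64(0.07)],[-0.11, 0.53, np.float64(0.07)],[-0.06, 0.54, np.float64(0.07)],[-0.0, 0.55, np.float64(0.07)],[0.06, 0.54, np.float64(0.07)],[0.11, 0.54, np.float64(0.07)],[0.17, 0.52, np.float64(0.07)],[0.22, 0.5, np.float64(0.07)],[0.27, 0.48, np.float64(0.07)],turn z 0.995
```

Emit:
{"method": "drive_tool", "body": {"offset": [[-0.45,-0.32,0.07],[-0.48,-0.27,0.07],[-0.5,-0.22,0.07],[-0.52,-0.16,0.07],[-0.54,-0.11,0.07],[-0.54,-0.05,0.07],[-0.55,0,0.07],[-0.54,0.06,0.07],[-0.53,0.12,0.07],[-0.52,0.17,0.07]], "turn": [[0,0,1],[0,0,1],[0,0,1],[0,0,1],[0,0,1],[0,0,1],[0,0,1],[0,0,1],[0,0,1],[0,0,1]], "hand": [1,1,1,1,1,1,1,1,0.6,0.6], "newtons": 50}}

```text
time_s: 1.35
position: [0.2953, 0.3507, 0.203]
tool_rot: [[-0.219, 0.976, -0.0], [0.976, 0.219, -0.0], [-0.0, -0.001, -1.0]]
ft_force: [0.3, -0.0, 0.0]
grip_width: 0.0518
gripper_force: 0.0
```

Emit:
{"method": "drive_tool", "body": {"offset": [[-0.5,0.22,0.07],[-0.47,0.28,0.07],[-0.44,0.32,0.07],[-0.41,0.37,0.07],[-0.37,0.41,0.07],[-0.32,0.44,0.07],[-0.27,0.47,0.07],[-0.22,0.5,0.07],[-0.17,0.52,0.07],[-0.11,0.53,0.07]], "turn": [[0,0,1],[0,0,1],[0,0,1],[0,0,1],[0,0,1],[0,0,1],[0,0,1],[0,0,1],[0,0,1],[0,0,1]], "hand": [0.6,0.6,0.6,0.6,0.6,0.6,0.6,0.6,0.6,0.6]}}

```text
time_s: 2.6
position: [0.4265, 0.1761, 0.175]
tool_rot: [[0.736, 0.677, -0.001], [0.677, -0.736, -0.0], [-0.0, -0.0, -1.0]]
ft_force: [-0.2, -0.3, 0.3]
grip_width: 0.0515
gripper_force: 0.0
```

Emit:
{"method": "drive_tool", "body": {"offset": [[-0.06,0.54,0.07],[0,0.55,0.07],[0.06,0.54,0.07],[0.11,0.54,0.07],[0.17,0.52,0.07],[0.22,0.5,0.07],[0.27,0.48,0.07],[0,0,0],[0,0,0],[0,0,0]], "turn": [[0,0,1],[0,0,1],[0,0,1],[0,0,1],[0,0,1],[0,0,1],[0,0,0.9],[0,0,0],[0,0,0],[0,0,0]], "hand": [0.6,0.6,0.6,0.6,0.6,0.6,0.6,0.6,0.6,0.6]}}

```text
time_s: 3.85
position: [0.5173, 0.0544, 0.1558]
tool_rot: [[1.0, 0.026, -0.0], [0.026, -1.0, 0.0], [-0.0, -0.0, -1.0]]
ft_force: [-0.4, -0.2, -0.6]
grip_width: 0.0513
gripper_force: 0.0
```

```bash
python3 -c "
from h import *
plan(.521,.0558,.072,1.7,8)"
```

```text
pos [0.5173 0.0544 0.1558] yaw 1.51 dyaw 0.19 q6 81.4 t 3.85 F [-0.4 -0.2 -0.6] w 0.0513
[0.01, -0.0, np.float64(0.26)],[0.01, -0.0, np.float64(0.26)],[0.01, -0.0, np.float64(0.26)],[0.01, -0.0, np.float64(0.26)],[0.01, -0.0, np.float64(0.26)],[0.01, -0.0, np.float64(0.26)],[0.01, -0.0, np.float64(0.26)],[0.01, -0.0, np.float64(0.26)],turn z -0.004
```

Emit:
{"method": "drive_tool", "body": {"offset": [[0.02,0,0.3],[0.02,0,0.3],[0.02,0,0.3],[0.02,0,0.3],[0,0,0.3],[0,0,0.3],[0,0,0.29],[0,0,0],[0,0,0],[0,0,0]], "turn": [[0,0,0],[0,0,0],[0,0,0],[0,0,0],[0,0,0],[0,0,0],[0,0,0],[0,0,0],[0,0,0],[0,0,0]], "hand": [0.6,0.6,0.6,0.6,0.6,0.6,0.6,0.6,0.6,0.1]}}

```text
time_s: 5.1
position: [0.5212, 0.0538, 0.0726]
tool_rot: [[1.0, 0.025, 0.001], [0.025, -1.0, -0.0], [0.001, 0.0, -1.0]]
ft_force: [0.2, -0.2, -0.4]
grip_width: 0.0343
gripper_force: 0.0
```

Emit:
{"method": "drive_tool", "body": {"offset": [[0,0,0],[0,0,0],[0,0,0],[0,0,0],[0,0,0],[0,0,0],[0,0,-0.11],[0,0,-0.11],[0,0,-0.11],[0,0,-0.1]], "turn": [[0,0,0],[0,0,0],[0,0,0],[0,0,0],[0,0,0],[0,0,0],[0,0,0],[0,0,0],[0,0,0],[0,0,0]], "hand": [0.1,0.1,0.1,0.1,0.1,0.1,0.1,0.1,0.1,0.1]}}

```text
time_s: 6.35
position: [0.521, 0.0538, 0.0896]
tool_rot: [[1.0, 0.025, 0.0], [0.025, -1.0, -0.0], [0.0, 0.0, -1.0]]
ft_force: [-0.2, -1.4, -1.3]
grip_width: 0.021
gripper_force: 49.8
```

```bash
python3 -c "
from h import *
t=shot('top','t1.png');s=shot('scene','s1.png')
cv2.imwrite('pics/c3.png',cv2.resize(s[100:230,240:420],None,fx=4.4,fy=4.4,interpolation=2))
plan(.521,.0558,.072,1.7,1)"
```

```text
pos [0.5212 0.0538 0.0898] yaw 1.43 dyaw 0.27 q6 81.5 t 6.45 F [-0.2 -0.2 -1.1] w 0.0211
[-0.0, -0.05, np.float64(0.44)],turn z -0.046
```

View pics/c3.png

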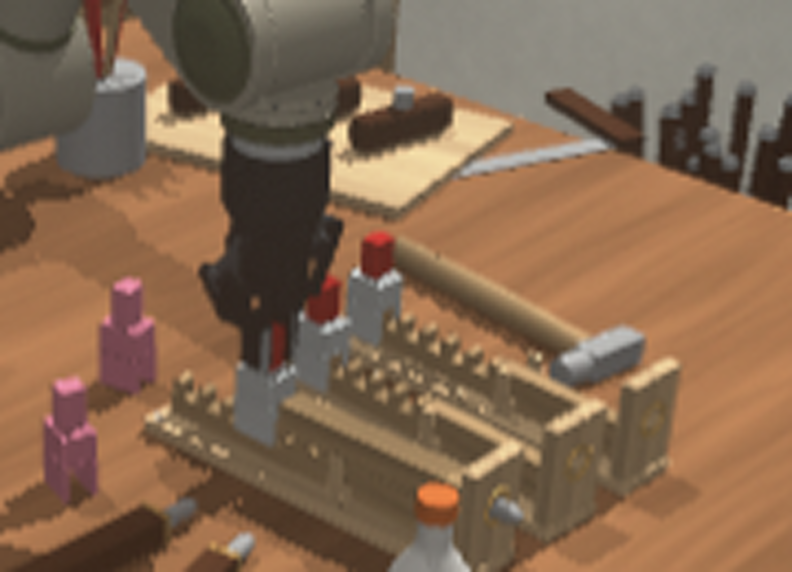

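The stop is lifted out cleanly, with its cheeks still on the rail. Next: back 48 mm, lower and release.

Emit:
{"method": "drive_tool", "body": {"offset": [[-0.3,0,0],[-0.3,0,0],[-0.3,0,0],[-0.3,0,0],[0,0,0],[0,0,0.15],[0,0,0.15],[0,0,0.1],[0,0,0.03],[0,0,0]], "turn": [[0,0,0],[0,0,0],[0,0,0],[0,0,0],[0,0,0],[0,0,0],[0,0,0],[0,0,0],[0,0,0],[0,0,0]], "hand": [0.1,0.1,0.1,0.1,0.1,0.1,0.1,0.1,0.1,0.1]}}

```text
time_s: 7.7
position: [0.4731, 0.0526, 0.0725]
tool_rot: [[1.0, 0.025, 0.0], [0.025, -1.0, -0.0], [0.0, 0.0, -1.0]]
ft_force: [-3.0, 0.5, 5.8]
grip_width: 0.0213
gripper_force: 50.9
```

Emit:
{"method": "drive_tool", "body": {"offset": [[0,0,0],[0,0,0],[0,0,0],[0,0,-0.2],[0,0,-0.4],[0,0,-0.6],[0,0,-0.6],[0.9,0,-0.1],[0.9,0,0],[0.9,0,0]], "turn": [[0,0,0],[0,0,0],[0,0,0],[0,0,0],[0,0,0],[0,0,0],[0,0,0],[0,0,0],[0,0,0],[0,0,0]], "hand": [0.5,0.5,0.5,0.5,0.5,0.5,0.5,0.5,0.5,0.5]}}

```text
time_s: 8.95
position: [0.5821, 0.0554, 0.1489]
tool_rot: [[1.0, 0.025, 0.001], [0.025, -1.0, -0.0], [0.001, 0.0, -1.0]]
ft_force: [0.4, 0.1, -0.1]
grip_width: 0.0429
gripper_force: 0.0
```

```bash
python3 -c "
from h import *
plan(.638,.058,.047,1.7,8)"
```

```text
pos [0.5821 0.0554 0.1489] yaw 1.42 dyaw 0.28 q6 82.4 t 8.95 F [ 0.4  0.1 -0.1] w 0.0429
[0.17, -0.0, np.float64(0.32)],[0.17, -0.0, np.float64(0.32)],[0.17, -0.0, np.float64(0.32)],[0.17, -0.0, np.float64(0.32)],[0.17, -0.0, np.float64(0.32)],[0.17, -0.0, np.float64(0.32)],[0.17, -0.0, np.float64(0.32)],[0.17, -0.0, np.float64(0.32)],turn z -0.006
```

Emit:
{"method": "drive_tool", "body": {"offset": [[0.7,0,0],[0.7,0,0],[0,0,0.5],[0,0,0.5],[0,0,0.5],[0,0,0.5],[0,0,0.35],[0,0,0.2],[0,0,0],[0,0,0]], "turn": [[0,0,0],[0,0,0],[0,0,0],[0,0,0],[0,0,0],[0,0,0],[0,0,0],[0,0,0],[0,0,0],[0,0,0]], "hand": [0.5,0.5,0.5,0.5,0.5,0.5,0.5,0.5,0.1,0.1]}}

```text
time_s: 10.2
position: [0.637, 0.057, 0.0466]
tool_rot: [[1.0, 0.025, 0.0], [0.025, -1.0, 0.0], [0.0, -0.0, -1.0]]
ft_force: [-0.4, 1.4, -1.6]
grip_width: 0.023
gripper_force: 50.6
```

Emit:
{"method": "drive_tool", "body": {"offset": [[0,0,0],[0,0,0],[0,0,0],[0,0,0],[0,0,0],[0,0,0],[0,0,0],[0,0,0],[0,0,0],[0,0,0]], "turn": [[0,0,0],[0,0,0],[0,0,0],[0,0,0],[0,0,0],[0,0,0],[0,0,0],[0,0,0],[0,0,0],[0,0,0]], "hand": [0.1,0.1,0.1,0.1,0.1,0.1,0.1,0.1,0.1,0.1]}}

```text
time_s: 11.45
position: [0.637, 0.0569, 0.0463]
tool_rot: [[1.0, 0.025, 0.0], [0.025, -1.0, 0.0], [0.0, -0.0, -1.0]]
ft_force: [-0.6, 5.8, 3.5]
grip_width: 0.023
gripper_force: 51.4
```

```bash
python3 -c "
from h import *
plan(.598,.058,.047,1.7,1);s=observe();print(s['wrist_torque'],s['ft_force'])"
```

```text
pos [0.637  0.0569 0.0463] yaw 1.43 dyaw 0.27 q6 83.1 t 11.45 F [-0.6  5.8  3.5] w 0.023
[-0.98, -0.05, np.float64(-0.02)],turn z -0.046
[0.76996657 0.15081679 0.19812978] [-0.55242543  5.8477838   3.53695314]
```

Emit:
{"method": "drive_tool", "body": {"offset": [[-0.15,0,0],[-0.15,0,0],[-0.15,0,0],[-0.15,0,0],[-0.15,0,0],[-0.15,0,0],[-0.15,0,0],[0,0,0],[0,0,-0.3],[0,0,-0.3]], "turn": [[0,0,0],[0,0,0],[0,0,0],[0,0,0],[0,0,0],[0,0,0],[0,0,0],[0,0,0],[0,0,0],[0,0,0]], "hand": [0.1,0.1,0.1,0.1,0.1,0.1,0.1,0.1,0.1,0.1]}}

```text
time_s: 12.7
position: [0.5942, 0.0552, 0.0701]
tool_rot: [[1.0, 0.024, -0.002], [0.024, -1.0, -0.0], [-0.002, 0.0, -1.0]]
ft_force: [-1.1, 1.0, -1.7]
grip_width: 0.023
gripper_force: 57.8
```

```bash
python3 -c "
from h import *
t=shot('top','t2.png');s=shot('scene','s2.png')
cv2.imwrite('pics/c4.png',cv2.resize(np.hstack([s[110:230,250:420],t[130:250,215:385]]),None,fx=2.35,fy=2.35,interpolation=2))
plan(.5,-.399,.15,1.5,14)"
```

```text
pos [0.5951 0.0553 0.071 ] yaw 1.4 dyaw 0.1 q6 82.6 t 12.8 F [-0.1 -0.2 -1.5] w 0.023
[-0.19, 0.81, np.float64(-0.14)],[-0.19, 0.81, np.float64(-0.14)],[-0.19, 0.81, np.float64(-0.14)],[-0.19, 0.81, np.float64(-0.14)],[-0.19, 0.81, np.float64(-0.14)],[-0.19, 0.81, np.float64(-0.14)],[-0.19, 0.81, np.float64(-0.14)],[-0.19, 0.81, np.float64(-0.14)],[-0.19, 0.81, np.float64(-0.14)],[-0.19, 0.81, np.float64(-0.14)],[-0.19, 0.81, np.float64(-0.14)],[-0.19, 0.81, np.float64(-0.14)],[-0.19, 0.81, np.float64(-0.14)],[-0.19, 0.81, np.float64(-0.14)],turn z -0.001
```

View pics/c4.png

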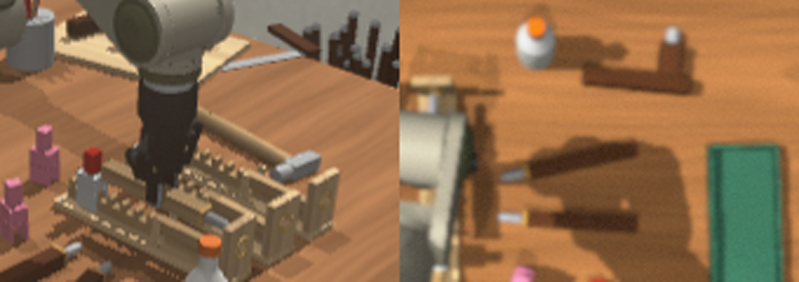

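Emit:
{"method": "drive_tool", "body": {"offset": [[0,0,-0.6],[0,0,-0.6],[-0.6,0,-0.6],[-0.6,0,0],[-0.6,0,0],[-0.5,0,0],[0,0.8,0],[0,0.8,0],[0,0.8,0],[0,0.8,0]], "turn": [[0,0,0],[0,0,0],[0,0,0],[0,0,0],[0,0,0],[0,0,0],[0,0,0],[0,0,0],[0,0,0],[0,0,0]], "hand": [0.1,0.1,0.1,0.1,0.1,0.1,0.1,0.1,0.1,0.1]}}

```text
time_s: 14.05
position: [0.5056, -0.0756, 0.1416]
tool_rot: [[1.0, 0.025, -0.001], [0.025, -1.0, 0.0], [-0.001, -0.0, -1.0]]
ft_force: [-0.1, 0.6, -1.9]
grip_width: 0.0229
gripper_force: 57.8
```

Emit:
{"method": "drive_tool", "body": {"offset": [[0,0.8,0],[0,0.8,0],[0,0.8,0],[0,0.8,0],[0,0.8,0],[0,0.8,0],[0,0.8,0],[0,0.8,0],[0,0.8,0],[0,0,0]], "turn": [[0,0,0],[0,0,0],[0,0,0],[0,0,0],[0,0,0],[0,0,0],[0,0,0],[0,0,0],[0,0,0],[0,0,0]], "hand": [0.1,0.1,0.1,0.1,0.1,0.1,0.1,0.1,0.1,0.1]}}

```text
time_s: 15.3
position: [0.5126, -0.3642, 0.141]
tool_rot: [[1.0, 0.022, -0.001], [0.022, -1.0, 0.001], [-0.001, -0.001, -1.0]]
ft_force: [-0.6, 1.3, -0.5]
grip_width: 0.0231
gripper_force: 57.8
```

```bash
python3 -c "
from h import *
shot('top','t3.png')
plan(.503,-.398,.008,1.5,8)"
```

```text
pos [ 0.5127 -0.3628  0.1411] yaw 1.35 dyaw 0.15 q6 42.6 t 15.35 F [-0.2 -0.6 -1.6] w 0.0231
[-0.03, 0.11, np.float64(0.42)],[-0.03, 0.11, np.float64(0.42)],[-0.03, 0.11, np.float64(0.42)],[-0.03, 0.11, np.float64(0.42)],[-0.03, 0.11, np.float64(0.42)],[-0.03, 0.11, np.float64(0.42)],[-0.03, 0.11, np.float64(0.42)],[-0.03, 0.11, np.float64(0.42)],turn z -0.003
```

View pics/t3.png

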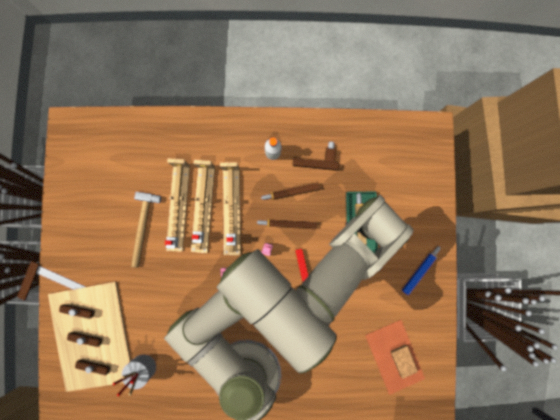

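The beech is over the tray, with its tube at (360,205). Stop A sits at the rear, at (230,240). The upper walnut has been knocked to (292,191), so I'll re-measure it before picking.

Emit:
{"method": "drive_tool", "body": {"offset": [[-0.12,0.44,0],[-0.12,0.44,0],[0,0,0.6],[0,0,0.6],[0,0,0.6],[0,0,0.6],[0,0,0.5],[0,0,0.35],[0,0,0],[0,0,0]], "turn": [[0,0,0],[0,0,0],[0,0,0],[0,0,0],[0,0,0],[0,0,0],[0,0,0],[0,0,0],[0,0,0],[0,0,0]], "hand": [0.1,0.1,0.1,0.1,0.1,0.1,0.1,0.1,0.1,0.1]}}

```text
time_s: 16.6
position: [0.5048, -0.3984, 0.0129]
tool_rot: [[1.0, 0.025, 0.001], [0.025, -1.0, -0.001], [0.001, 0.001, -1.0]]
ft_force: [0.3, -0.2, -1.2]
grip_width: 0.0228
gripper_force: 57.8
```

```bash
python3 - <<'E'
from h import *
plan(.503,-.398,.008,1.5,1)
t=cv2.imread('pics/t3.png'); 
h=cv2.cvtColor(t,cv2.COLOR_BGR2HSV).astype(int)
for box in((258,180,330,207),(255,213,330,235)):
    x0,y0,x1,y1=box; hh=h[y0:y1,x0:x1]
    # silver tube
    m=((hh[...,1]<100)&(hh[...,2]>120)).astype(np.uint8); ys,xs=np.nonzero(m[:, :25]); tc=np.array([xs.mean()+x0,ys.mean()+y0])
    w=(hh[...,2]<128)&(hh[...,1]>130); n,l,st,c=cv2.connectedComponentsWithStats(w.astype(np.uint8)); i=1+st[1:,4].argmax(); p=np.argwhere(l==i)[:,::-1]+[x0,y0]
    r=cv2.minAreaRect(p.astype(np.float32)); P=plane('top',tc,.012)[0]; Q=plane('top',r[0],.024)[0]
    print('tube',tc.round(1),P.round(4),len(xs),'wood',r,Q.round(4),'ang',np.degrees(np.arctan2(*(P-Q)[1::-1])).round(1))
g=((abs(h[...,0]-10)<5)&(h[...,1]>200)&(h[...,2]>200)); ys,xs=np.nonzero(g[130:150,260:285]); print('glue cap',plane('top',[xs.mean()+260,ys.mean()+130],.155))
E
```

```text
pos [ 0.5048 -0.3984  0.0129] yaw 1.42 dyaw 0.08 q6 39.8 t 16.6 F [ 0.3 -0.2 -1.2] w 0.0228
[-0.04, -0.01, np.float64(0.12)],turn z -0.013
tube [265.9 196.6] [ 0.6202 -0.0629  0.012 ] 49 wood ((298.0769348144531, 190.38462829589844), (8.629110336303711, 50.59796142578125), 78.69007110595703) [ 0.6417 -0.1746  0.024 ] ang 100.9
tube [261.6 222. ] [ 0.5309 -0.0491  0.012 ] 47 wood ((294.8827819824219, 223.9931182861328), (50.14860916137695, 7.516418933868408), 3.3664605617523193) [ 0.5248 -0.1643  0.024 ] ang 87.0
glue cap [[ 0.78250159 -0.08694369  0.155     ]]
```

Emit:
{"method": "drive_tool", "body": {"offset": [[0,0,0.1],[0,0,0],[0,0,0],[0,0,0],[0,0,0],[0,0,0],[0,0,-0.4],[0,0,-0.8],[0,0,-1],[0,0,-1]], "turn": [[0,0,0],[0,0,0],[0,0,0],[0,0,0],[0,0,0],[0,0,0],[0,0,0],[0,0,0],[0,0,0],[0,0,0]], "hand": [0.1,0.1,0.45,0.45,0.45,0.45,0.45,0.45,0.45,0.45]}}

```text
time_s: 17.85
position: [0.5046, -0.3979, 0.1387]
tool_rot: [[1.0, 0.025, 0.001], [0.025, -1.0, -0.001], [0.001, 0.001, -1.0]]
ft_force: [0.0, -0.3, -0.8]
grip_width: 0.038
gripper_force: 0.0
```

```bash
python3 - <<'E'
from h import *
t=shot('top','t4.png'); 
h=cv2.cvtColor(t,cv2.COLOR_BGR2HSV).astype(int)
for box in((258,180,330,207),(255,213,330,235)):
    x0,y0,x1,y1=box; hh=h[y0:y1,x0:x1]
    m=((hh[...,1]<100)&(hh[...,2]>120)); ys,xs=np.nonzero(m[:, :25]); tc=np.array([xs.mean()+x0,ys.mean()+y0])
    top=[];bot=[]
    V=h[...,2].astype(float)
    for c in range(280,306):
        col=V[y0-3:y1,c]; k=col.argmin()
        i=k
        while i>0 and col[i-1]<145: i-=1
        j=k
        while j<len(col)-1 and col[j+1]<145: j+=1
        if i>0: top.append((c,y0-3+i-(145-col[i])/(col[i-1]-col[i])))
        if j<len(col)-1: bot.append((c,y0-3+j+(145-col[j])/(col[j+1]-col[j])))
    for nm,e in(('top',top),('bot',bot)):
        P=plane('top',e,.024 if nm=='top' else .012)
        f=np.polyfit(P[:,1],P[:,0],1); print(nm,'yaw',90-np.degrees(np.arctan(f[0])),'x at y tube',np.polyval(f,plane('top',tc,.012)[0,1]).round(4),'at -.15',np.polyval(f,-.15).round(4))
    print(plane('top',tc,.012)[0].round(4))
plan(.55,-.14,.14,88,15)
E
```

```text
top yaw 101.61089906386515 x at y tube 0.6365 at -.15 0.6544
bot yaw 104.16799250195452 x at y tube 0.5994 at -.15 0.6214
[ 0.62  -0.063  0.012]
top yaw 87.0579830237458 x at y tube 0.547 at -.15 0.5419
bot yaw 85.2369394274565 x at y tube 0.5197 at -.15 0.5113
[ 0.5309 -0.0491  0.012 ]
pos [ 0.5061 -0.3994  0.1446] yaw 1.44 dyaw 86.56 q6 39.8 t 17.9 F [0.4 0.  5.1] w 0.0387
[0.08, -0.43, np.float64(0.01)],[0.13, -0.42, np.float64(0.01)],[0.17, -0.4, np.float64(0.01)],[0.21, -0.39, np.float64(0.01)],[0.25, -0.36, np.float64(0.01)],[0.28, -0.34, np.float64(0.01)],[0.31, -0.31, np.float64(0.01)],[0.34, -0.27, np.float64(0.01)],[0.37, -0.24, np.float64(0.01)],[0.39, -0.2, np.float64(0.01)],[0.41, -0.16, np.float64(0.01)],[0.42, -0.12, np.float64(0.01)],[0.43, -0.07, np.float64(0.01)],[0.44, -0.03, np.float64(0.01)],[0.44, 0.01, np.float64(0.01)],turn z -0.962
```

Emit:
{"method": "drive_tool", "body": {"offset": [[0.05,-0.43,0],[0.1,-0.42,0],[0.14,-0.41,0],[0.18,-0.4,0],[0.22,-0.37,0],[0.25,-0.35,0],[0.28,-0.32,0],[0.32,-0.28,0],[0.35,-0.25,0],[0.38,-0.21,0]], "turn": [[0,0,-0.95],[0,0,-0.95],[0,0,-0.95],[0,0,-0.95],[0,0,-0.95],[0,0,-0.95],[0,0,-0.95],[0,0,-0.95],[0,0,-0.95],[0,0,-0.95]], "hand": [0.45,0.45,0.45,0.45,0.45,0.45,0.45,0.5,0.5,0.5]}}

```text
time_s: 19.15
position: [0.524, -0.2261, 0.1371]
tool_rot: [[0.521, 0.854, 0.001], [0.854, -0.521, -0.001], [-0.0, 0.001, -1.0]]
ft_force: [0.7, 0.1, 0.2]
grip_width: 0.0426
gripper_force: 0.0
```

Emit:
{"method": "drive_tool", "body": {"offset": [[0.4,-0.17,0.1],[0.42,-0.13,0.1],[0.43,-0.08,0.1],[0.44,-0.04,0.1],[0.44,0,0.1],[0,0,0],[0,0,0],[0,0,0],[0,0,0],[0,0,0]], "turn": [[0,0,-0.95],[0,0,-0.95],[0,0,-0.95],[0,0,-0.95],[0,0,-0.95],[0,0,0],[0,0,0],[0,0,0],[0,0,0],[0,0,0]], "hand": [0.5,0.5,0.5,0.5,0.5,0.5,0.5,0.5,0.5,0.5]}}

```text
time_s: 20.4
position: [0.5375, -0.1401, 0.1162]
tool_rot: [[0.054, 0.999, 0.0], [0.999, -0.054, -0.0], [-0.0, 0.0, -1.0]]
ft_force: [0.7, 0.8, -0.1]
grip_width: 0.0428
gripper_force: 0.0
```

```bash
python3 - <<'E'
from h import *
t=shot('top','t5.png')
plan(.5272,-.142,.003,87,1)
h=cv2.cvtColor(t,cv2.COLOR_BGR2HSV).astype(int)
m=(h[...,1]<100)&(h[...,2]>120); m[:,:250]=0;m[:,285:]=0;m[:185]=0;m[235:]=0
n,l,st,c=cv2.connectedComponentsWithStats(m.astype(np.uint8)); print([(c[i].round(1),st[i,4],plane('top',c[i],.012)[0].round(4)) for i in range(1,n) if st[i,4]>15])
E
```

```text
pos [ 0.5375 -0.1401  0.1162] yaw 86.9 dyaw 0.1 q6 -23.7 t 20.45 F [ 0.8 -0.8  0.3] w 0.0426
[-0.06, -0.26, np.float64(2.83)],turn z -0.017
[(array([272.4, 214.2]), np.int32(625), array([ 0.5588, -0.0863,  0.012 ])), (array([266. , 196.6]), np.int32(49), array([ 0.6202, -0.0634,  0.012 ]))]
```

Emit:
{"method": "drive_tool", "body": {"offset": [[-0.06,-0.26,0.4],[0,0,0.5],[0,0,0.5],[0,0,0.5],[0,0,0.4],[0,0,0.3],[0,0,0.2],[0,0,0],[0,0,0],[0,0,0]], "turn": [[0,0,0],[0,0,0],[0,0,0],[0,0,0],[0,0,0],[0,0,0],[0,0,0],[0,0,0],[0,0,0],[0,0,0]], "hand": [0.5,0.5,0.5,0.5,0.5,0.5,0.5,0.5,0.5,0.5], "newtons": 60}}

```text
time_s: 21.7
position: [0.5273, -0.1418, 0.0046]
tool_rot: [[0.054, 0.999, 0.001], [0.999, -0.054, -0.0], [-0.0, 0.001, -1.0]]
ft_force: [-0.4, 0.4, -0.1]
grip_width: 0.0428
gripper_force: 0.0
```

Emit:
{"method": "drive_tool", "body": {"offset": [[0,0,0],[0,0,0],[0,0,0],[0,0,0],[0,0,0],[0,0,-0.3],[0,0,-0.6],[0,0,-0.8],[0,0,-0.8],[0,0,-0.7]], "turn": [[0,0,0],[0,0,0],[0,0,0],[0,0,0],[0,0,0],[0,0,0],[0,0,0],[0,0,0],[0,0,0],[0,0,0]], "hand": [0.1,0.1,0.1,0.1,0.1,0.1,0.1,0.1,0.1,0.1]}}

```text
time_s: 22.95
position: [0.5269, -0.1416, 0.1338]
tool_rot: [[0.054, 0.999, 0.0], [0.999, -0.054, -0.0], [-0.0, 0.0, -1.0]]
ft_force: [1.1, 0.1, -1.4]
grip_width: 0.023
gripper_force: 59.1
```

```bash
python3 - <<'E'
from h import *
plan(.565,.054,.14,1.4,15)
E
```

```text
pos [ 0.5269 -0.1416  0.1338] yaw 86.92 dyaw -85.52 q6 -24.4 t 22.95 F [ 1.1  0.1 -1.4] w 0.023
[0.33, 0.05, np.float64(-0.01)],[0.33, 0.01, np.float64(-0.01)],[0.33, -0.02, np.float64(-0.01)],[0.33, -0.05, np.float64(-0.01)],[0.32, -0.09, np.float64(-0.01)],[0.31, -0.12, np.float64(-0.01)],[0.3, -0.15, np.float64(-0.01)],[0.28, -0.18, np.float64(-0.01)],[0.26, -0.2, np.float64(-0.01)],[0.24, -0.23, np.float64(-0.01)],[0.22, -0.25, np.float64(-0.01)],[0.19, -0.27, np.float64(-0.01)],[0.16, -0.29, np.float64(-0.01)],[0.13, -0.3, np.float64(-0.01)],[0.1, -0.32, np.float64(-0.01)],turn z 0.95
```

Emit:
{"method": "drive_tool", "body": {"offset": [[0.34,0.07,0],[0.34,0.04,0],[0.34,0,0],[0.34,-0.03,0],[0.34,-0.07,0],[0.33,-0.1,0],[0.32,-0.13,0],[0.31,-0.15,0],[0.29,-0.18,0],[0.27,-0.21,0]], "turn": [[0,0,0.95],[0,0,0.95],[0,0,0.95],[0,0,0.95],[0,0,0.95],[0,0,0.95],[0,0,0.95],[0,0,0.95],[0,0,0.95],[0,0,0.95]], "hand": [0.1,0.1,0.1,0.1,0.1,0.1,0.1,0.1,0.1,0.1]}}

```text
time_s: 24.2
position: [0.5635, -0.0088, 0.1325]
tool_rot: [[0.868, 0.496, -0.0], [0.496, -0.868, 0.0], [-0.0, -0.0, -1.0]]
ft_force: [-0.0, -0.8, -0.9]
grip_width: 0.0229
gripper_force: 59.1
```

```bash
python3 - <<'E'
from h import *
plan(.593,.056,.125,1.7,7)
E
```

```text
pos [ 0.5635 -0.0088  0.1325] yaw 29.73 dyaw -28.03 q6 47.3 t 24.2 F [-0.  -0.8 -0.9] w 0.0229
[0.21, -0.15, np.float64(0.03)],[0.2, -0.16, np.float64(0.03)],[0.18, -0.18, np.float64(0.03)],[0.17, -0.19, np.float64(0.03)],[0.16, -0.2, np.float64(0.03)],[0.14, -0.21, np.float64(0.03)],[0.13, -0.22, np.float64(0.03)],turn z 0.667
```

Emit:
{"method": "drive_tool", "body": {"offset": [[0.21,-0.15,0.03],[0.2,-0.16,0.03],[0.18,-0.18,0.03],[0.17,-0.19,0.03],[0.16,-0.2,0.03],[0.14,-0.21,0.03],[0.13,-0.22,0.03],[0,0,0],[0,0,0],[0,0,0]], "turn": [[0,0,0.65],[0,0,0.65],[0,0,0.65],[0,0,0.65],[0,0,0.65],[0,0,0.65],[0,0,0.65],[0,0,0],[0,0,0],[0,0,0]], "hand": [0.1,0.1,0.1,0.1,0.1,0.1,0.1,0.1,0.1,0.1]}}

```text
time_s: 25.45
position: [0.5926, 0.0557, 0.1239]
tool_rot: [[0.999, 0.046, -0.0], [0.046, -0.999, -0.0], [-0.0, 0.0, -1.0]]
ft_force: [-0.4, 0.2, -0.1]
grip_width: 0.0225
gripper_force: 59.1
```

```bash
python3 - <<'E'
from h import *
plan(.593,.056,.0495,1.7,1)
s=shot('scene','s6.png');t=shot('top','t6.png')
# predicted tip pixel & overlay
st=observe();p=np.array(st['position']);R=np.array(st['tool_rot'])
tip=p+R[:,0]*.110+np.array([0,0,.0074]); tail=p-R[:,0]*.096+[0,0,.0074]
print(proj('scene',[tip,tail]),proj('top',[tip,tail]))
cv2.imwrite('pics/c5.png',cv2.resize(np.hstack([s[100:220,270:400],t[140:260,190:320]]),None,fx=3,fy=3,interpolation=2))
E
```

```text
pos [0.5926 0.0557 0.1239] yaw 2.64 dyaw -0.94 q6 81.3 t 25.45 F [-0.4  0.2 -0.1] w 0.0225
[0.01, -0.01, np.float64(1.86)],turn z 0.157
[[347.55778072 190.09472501]
 [294.14997919 167.80160146]] [[227.02785348 166.53919275]
 [228.74426302 230.8155148 ]]
```

View pics/c5.png

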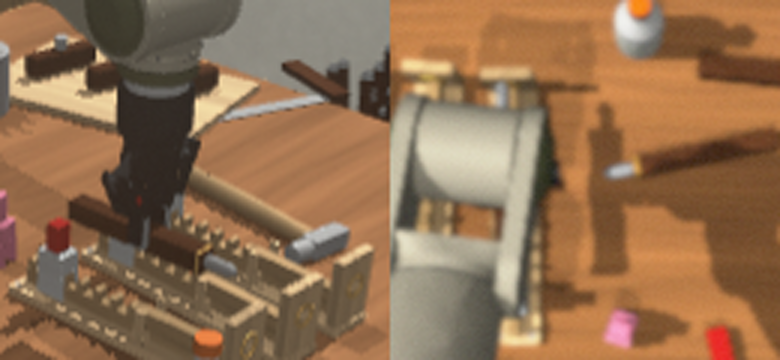

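Tip at about (349,190) in the scene, matching the prediction of (348,190). The tail clears stop A.

Emit:
{"method": "drive_tool", "body": {"offset": [[0,0,0.3],[0,0,0.3],[0,0,0.3],[0,0,0.3],[0,0,0.3],[0,0,0.2],[0,0,0.15],[0,0,0],[0,0,0],[0,0,0]], "turn": [[0,0,0.16],[0,0,0],[0,0,0],[0,0,0],[0,0,0],[0,0,0],[0,0,0],[0,0,0],[0,0,0],[0,0,0]], "hand": [0.1,0.1,0.1,0.1,0.1,0.1,0.1,0.1,0.1,0.1]}}

```text
time_s: 26.8
position: [0.5928, 0.056, 0.051]
tool_rot: [[1.0, 0.029, 0.001], [0.029, -1.0, -0.0], [0.001, 0.0, -1.0]]
ft_force: [-3.4, -0.2, 8.2]
grip_width: 0.0227
gripper_force: 65.2
```

```bash
python3 - <<'E'
from h import *
plan(.637,.0575,.0495,1.7,1)
E
```

```text
pos [0.5928 0.056  0.051 ] yaw 1.67 dyaw 0.03 q6 82.4 t 26.8 F [-3.4 -0.2  8.2] w 0.0227
[1.11, -0.0, np.float64(0.04)],turn z -0.005
```

Emit:
{"method": "drive_tool", "body": {"offset": [[0,0,-0.02],[0.12,0,0],[0.12,0,0],[0.12,0,0],[0.12,0,0],[0.12,0,0],[0,0,0],[0,0,0],[0,0,0],[0,0,0]], "turn": [[0,0,0],[0,0,0],[0,0,0],[0,0,0],[0,0,0],[0,0,0],[0,0,0],[0,0,0],[0,0,0],[0,0,0]], "hand": [0.1,0.1,0.1,0.1,0.1,0.1,0.1,0.1,0.1,0.1]}}

```text
time_s: 28.05
position: [0.6167, 0.0568, 0.0504]
tool_rot: [[1.0, 0.029, -0.0], [0.029, -1.0, 0.0], [0.0, -0.0, -1.0]]
ft_force: [0.2, 1.8, -2.9]
grip_width: 0.0223
gripper_force: 58.9
```

```bash
python3 - <<'E'
from h import *
plan(.637,.0575,.0495,1.7,1)
E
```

```text
pos [0.6167 0.0568 0.0504] yaw 1.67 dyaw 0.03 q6 82.7 t 28.05 F [ 0.2  1.8 -2.9] w 0.0223
[0.51, -0.0, np.float64(0.02)],turn z -0.005
```

Emit:
{"method": "drive_tool", "body": {"offset": [[0.12,0,0],[0.12,0,0],[0.12,0,0],[0.06,0,0],[0.04,0,0],[0,0,0],[0,0,0],[0,0,0],[0,0,0],[0,0,0]], "turn": [[0,0,0],[0,0,0],[0,0,0],[0,0,0],[0,0,0],[0,0,0],[0,0,0],[0,0,0],[0,0,0],[0,0,0]], "hand": [0.1,0.1,0.1,0.1,0.1,0.1,0.1,0.1,0.1,0.1]}}

```text
time_s: 29.3
position: [0.6352, 0.0573, 0.0505]
tool_rot: [[1.0, 0.029, 0.0], [0.029, -1.0, 0.0], [0.0, -0.0, -1.0]]
ft_force: [0.5, 3.4, -5.1]
grip_width: 0.0229
gripper_force: 58.9
```

Emit:
{"method": "drive_tool", "body": {"offset": [[0.03,0,0],[0.02,0,0],[0.02,0,0],[0,0,0],[0,0,0],[0,0,0],[0,0,0],[0,0,0],[0,0,0],[0,0,0]], "turn": [[0,0,0],[0,0,0],[0,0,0],[0,0,0],[0,0,0],[0,0,0],[0,0,0],[0,0,0],[0,0,0],[0,0,0]], "hand": [0.1,0.1,0.1,0.1,0.1,0.1,0.1,0.1,0.1,0.1]}}

```text
time_s: 30.55
position: [0.6379, 0.0574, 0.0505]
tool_rot: [[1.0, 0.029, -0.0], [0.029, -1.0, 0.0], [-0.0, -0.0, -1.0]]
ft_force: [-1.5, 2.3, -3.7]
grip_width: 0.023
gripper_force: 58.9
```

Emit:
{"method": "drive_tool", "body": {"offset": [[0.03,0,0],[0.03,0,0],[0,0,0],[0,0,0],[0,0,0],[0,0,0],[0,0,0],[0,0,0],[0,0,0],[0,0,0]], "turn": [[0,0,0],[0,0,0],[0,0,0],[0,0,0],[0,0,0],[0,0,0],[0,0,0],[0,0,0],[0,0,0],[0,0,0]], "hand": [0.1,0.1,0.1,0.1,0.1,0.1,0.1,0.1,0.1,0.1]}}

```text
time_s: 31.8
position: [0.6381, 0.0575, 0.0503]
tool_rot: [[1.0, 0.029, -0.006], [0.029, -1.0, 0.0], [-0.006, -0.0, -1.0]]
ft_force: [-13.5, 2.5, 1.1]
grip_width: 0.0227
gripper_force: 59.6
```

```bash
python3 - <<'E'
from h import *
s=shot('scene','s7.png'); plan(.64,.0575,.05,1.7,1)
cv2.imwrite('pics/c6.png',cv2.resize(s[140:240,280:400],None,fx=5,fy=5,interpolation=2))
E
```

```text
pos [0.6381 0.0575 0.0502] yaw 1.66 dyaw 0.04 q6 82.9 t 31.85 F [-12.4   2.3   0.9] w 0.0226
[0.05, 0.0, np.float64(0.01)],turn z -0.006
```

View pics/c6.png

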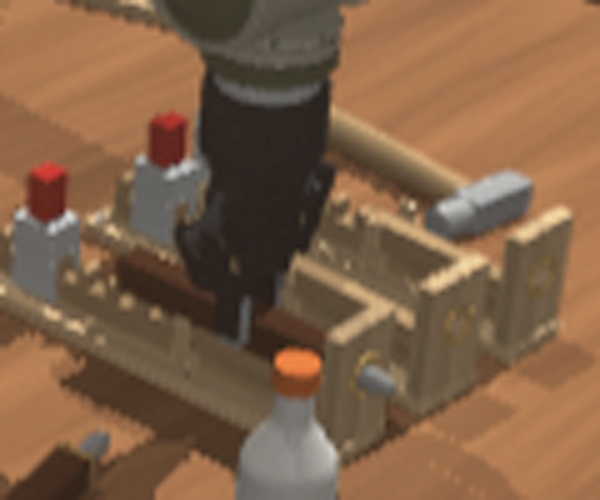

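Walnut is home, tube out at about (355,216). Release, go to knob A at TCP (.473,.0526).

Emit:
{"method": "drive_tool", "body": {"offset": [[-0.02,0,0],[0,0,0],[0,0,0],[0,0,0],[0,0,-0.3],[0,0,-0.7],[0,0,-0.8],[0,0,-0.7],[-0.5,0,0],[-0.9,0,0]], "turn": [[0,0,0],[0,0,0],[0,0,0],[0,0,0],[0,0,0],[0,0,0],[0,0,0],[0,0,0],[0,0,0],[0,0,0]], "hand": [0.45,0.45,0.45,0.45,0.45,0.45,0.45,0.5,0.5,0.5], "newtons": 50}}

```text
time_s: 33.1
position: [0.5836, 0.0557, 0.1515]
tool_rot: [[1.0, 0.029, 0.002], [0.029, -1.0, -0.0], [0.002, 0.0, -1.0]]
ft_force: [0.4, 0.0, 0.0]
grip_width: 0.0428
gripper_force: 0.0
```

```bash
python3 - <<'E'
from h import *
plan(.473,.0526,.0725,1.55,1)
E
```

```text
pos [0.5836 0.0557 0.1515] yaw 1.66 dyaw -0.11 q6 82.2 t 33.1 F [0.4 0.  0. ] w 0.0428
[-2.77, -0.0, np.float64(1.97)],turn z 0.019
```

Emit:
{"method": "drive_tool", "body": {"offset": [[-0.7,0,0],[-0.8,0,0],[-0.7,0,0],[-0.5,0,0],[0,0,0.4],[0,0,0.5],[0,0,0.5],[0,0,0.37],[0,0,0.2],[0,0,0]], "turn": [[0,0,0],[0,0,0],[0,0,0],[0,0,0],[0,0,0],[0,0,0],[0,0,0],[0,0,0],[0,0,0],[0,0,0]], "hand": [0.5,0.5,0.5,0.5,0.5,0.5,0.5,0.5,0.5,0.5]}}

```text
time_s: 34.35
position: [0.4757, 0.0526, 0.0719]
tool_rot: [[1.0, 0.029, 0.0], [0.029, -1.0, -0.0], [0.0, 0.0, -1.0]]
ft_force: [0.7, 0.5, 0.5]
grip_width: 0.0428
gripper_force: 0.0
```

Emit:
{"method": "drive_tool", "body": {"offset": [[0,0,0],[0,0,0],[0,0,0],[0,0,0],[0,0,0],[0,0,0],[0,0,-0.11],[0,0,-0.11],[0,0,-0.11],[0,0,-0.11]], "turn": [[0,0,0],[0,0,0],[0,0,0],[0,0,0],[0,0,0],[0,0,0],[0,0,0],[0,0,0],[0,0,0],[0,0,0]], "hand": [0.1,0.1,0.1,0.1,0.1,0.1,0.1,0.1,0.1,0.1]}}

```text
time_s: 35.6
position: [0.4756, 0.0526, 0.0896]
tool_rot: [[1.0, 0.029, -0.0], [0.029, -1.0, -0.0], [-0.0, 0.0, -1.0]]
ft_force: [0.3, 0.2, -2.0]
grip_width: 0.0211
gripper_force: 48.9
```

Emit:
{"method": "drive_tool", "body": {"offset": [[0,0,0],[0.3,0,0],[0.3,0,0],[0.3,0,0],[0.3,0,0],[0,0,0],[0,0,0],[0,0,0],[0,0,0],[0,0,0]], "turn": [[0,0,0],[0,0,0],[0,0,0],[0,0,0],[0,0,0],[0,0,0],[0,0,0],[0,0,0],[0,0,0],[0,0,0]], "hand": [0.1,0.1,0.1,0.1,0.1,0.1,0.1,0.1,0.1,0.1]}}

```text
time_s: 36.85
position: [0.5235, 0.054, 0.0894]
tool_rot: [[1.0, 0.029, 0.0], [0.029, -1.0, -0.0], [0.0, 0.0, -1.0]]
ft_force: [-0.3, 0.6, -2.5]
grip_width: 0.021
gripper_force: 49.1
```

```bash
python3 - <<'E'
from h import *
plan(.521,.054,.0725,1.55,1)
E
```

```text
pos [0.5235 0.054  0.0894] yaw 1.66 dyaw -0.11 q6 81.3 t 36.85 F [-0.3  0.6 -2.5] w 0.021
[-0.06, -0.0, np.float64(0.42)],turn z 0.019
```

Emit:
{"method": "drive_tool", "body": {"offset": [[0,0,0.11],[0,0,0.11],[0,0,0.11],[0,0,0.09],[0,0,0],[0,0,0],[0,0,0],[0,0,0],[0,0,0],[0,0,0]], "turn": [[0,0,0],[0,0,0],[0,0,0],[0,0,0],[0,0,0],[0,0,0],[0,0,0],[0,0,0],[0,0,0],[0,0,0]], "hand": [0.1,0.1,0.1,0.1,0.1,0.1,0.5,0.5,0.5,0.5]}}

```text
time_s: 38.1
position: [0.5236, 0.054, 0.0725]
tool_rot: [[1.0, 0.029, 0.0], [0.029, -1.0, -0.0], [0.0, 0.0, -1.0]]
ft_force: [-0.5, -0.0, -0.0]
grip_width: 0.0426
gripper_force: 0.0
```

Emit:
{"method": "drive_tool", "body": {"offset": [[0,0,-0.4],[0,0,-0.6],[0,0,-0.6],[0,0.6,-0.2],[0,0.8,0],[0,0.8,0],[0,0.8,0],[0,0.6,0],[0,0,0],[0,0,0]], "turn": [[0,0,0],[0,0,0],[0,0,0],[0,0,-1],[0,0,-1],[0,0,-1],[0,0,-1],[0,0,-1],[0,0,-1],[0,0,-1]], "hand": [0.5,0.5,0.5,0.5,0.5,0.5,0.5,0.5,0.5,0.5]}}

```text
time_s: 39.35
position: [0.5572, -0.0849, 0.1444]
tool_rot: [[0.721, 0.693, -0.0], [0.693, -0.721, 0.0], [-0.0, -0.0, -1.0]]
ft_force: [-0.1, -0.3, 0.2]
grip_width: 0.0425
gripper_force: 0.0
```

```bash
python3 - <<'E'
from h import *
t=shot('top','t8.png');s=shot('scene','s8.png'); plan(.639,-.154,.14,101.6,10)
cv2.imwrite('pics/c7.png',cv2.resize(np.hstack([s[140:240,270:400],t[150:250,170:330]]),None,fx=2.7,fy=2.7,interpolation=2))
h=cv2.cvtColor(t,cv2.COLOR_BGR2HSV).astype(int)
m=(h[...,1]<100)&(h[...,2]>120); m[:,:256]=0;m[:,285:]=0;m[:185]=0;m[235:]=0
n,l,st,c=cv2.connectedComponentsWithStats(m.astype(np.uint8)); print([(c[i].round(1),st[i,4],plane('top',c[i],.012)[0].round(4)) for i in range(1,n) if st[i,4]>15])
E
```

```text
pos [ 0.5572 -0.0846  0.1444] yaw 43.69 dyaw 57.91 q6 25.6 t 39.45 F [-0.3  0.4  0.6] w 0.0425
[0.03, 0.27, np.float64(0.01)],[0.0, 0.27, np.float64(0.01)],[-0.03, 0.27, np.float64(0.01)],[-0.05, 0.26, np.float64(0.01)],[-0.08, 0.26, np.float64(0.01)],[-0.1, 0.25, np.float64(0.01)],[-0.13, 0.24, np.float64(0.01)],[-0.15, 0.22, np.float64(0.01)],[-0.17, 0.2, np.float64(0.01)],[-0.19, 0.19, np.float64(0.01)],turn z -0.965
[(array([270.8, 206. ]), np.int32(989), array([ 0.5872, -0.0806,  0.012 ])), (array([259.6, 232.8]), np.int32(31), array([ 0.4934, -0.0426,  0.012 ]))]
```

View pics/c7.png

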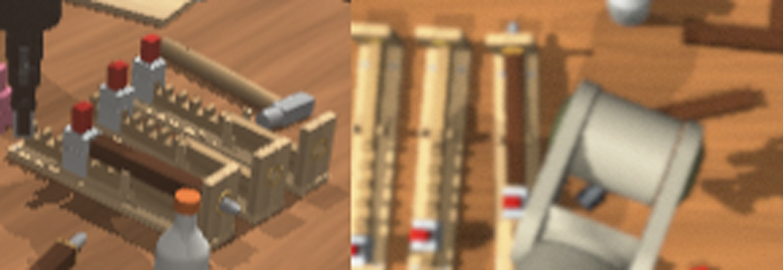

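Cradle A is loaded, with the stop right behind the tail. Now the second walnut.

Emit:
{"method": "drive_tool", "body": {"offset": [[0.03,0.27,0],[0,0.27,0],[-0.03,0.27,0],[-0.05,0.26,0],[-0.08,0.26,0],[-0.1,0.25,0],[-0.13,0.24,0],[-0.15,0.22,0],[-0.17,0.2,0],[-0.19,0.19,0]], "turn": [[0,0,-0.97],[0,0,-0.97],[0,0,-0.97],[0,0,-0.97],[0,0,-0.97],[0,0,-0.97],[0,0,-0.97],[0,0,-0.97],[0,0,-0.97],[0,0,-0.97]], "hand": [0.5,0.5,0.5,0.5,0.5,0.5,0.5,0.5,0.5,0.5]}}

```text
time_s: 40.7
position: [0.6399, -0.1537, 0.1444]
tool_rot: [[-0.206, 0.978, -0.0], [0.978, 0.206, 0.0], [0.0, -0.0, -1.0]]
ft_force: [-0.1, 1.0, -0.2]
grip_width: 0.0426
gripper_force: 0.0
```

Emit:
{"method": "drive_tool", "body": {"offset": [[0,0,0],[0,0,0],[0,0,0.2],[0,0,0.3],[0,0,0.3],[0,0,0.2],[0,0,0],[0,0,0],[0,0,0],[0,0,0]], "turn": [[0,0,0],[0,0,0],[0,0,0],[0,0,0],[0,0,0],[0,0,0],[0,0,0],[0,0,0],[0,0,0],[0,0,0]], "hand": [0.5,0.5,0.5,0.5,0.5,0.5,0.5,0.5,0.5,0.5]}}

```text
time_s: 41.95
position: [0.6398, -0.1536, 0.1048]
tool_rot: [[-0.206, 0.979, 0.0], [0.979, 0.206, -0.0], [-0.0, 0.0, -1.0]]
ft_force: [-0.8, -0.0, -0.2]
grip_width: 0.0427
gripper_force: 0.0
```

```bash
python3 - <<'E'
from h import *
t=shot('top','t9.png'); s=shot('scene','s9.png'); plan(.639,-.154,.0045,101.6,1)
h=cv2.cvtColor(s,cv2.COLOR_BGR2HSV).astype(int)
P=np.array([.639,-.154,.012]);d=np.array([np.cos(np.radians(101.6)),np.sin(np.radians(101.6)),0])
print('scene pred tip/tail',proj('scene',[P+d*.110,P-d*.096]).round(1).tolist(),'top',proj('top',[P+d*.110,P-d*.096]).round(1).tolist())
cv2.imwrite('pics/c8.png',cv2.resize(np.hstack([s[170:270,230:360],t[150:250,240:370]]),None,fx=3,fy=3,interpolation=2))
E
```

```text
pos [ 0.6398 -0.1536  0.1047] yaw 101.86 dyaw -0.26 q6 -35.7 t 42.05 F [-0.5  0.3 -0.9] w 0.0426
[-0.01, -0.02, np.float64(2.51)],turn z 0.044
scene pred tip/tail [[300.2, 226.2], [261.6, 262.4]] top [[261.1, 197.4], [318.8, 186.4]]
```

View pics/c8.png

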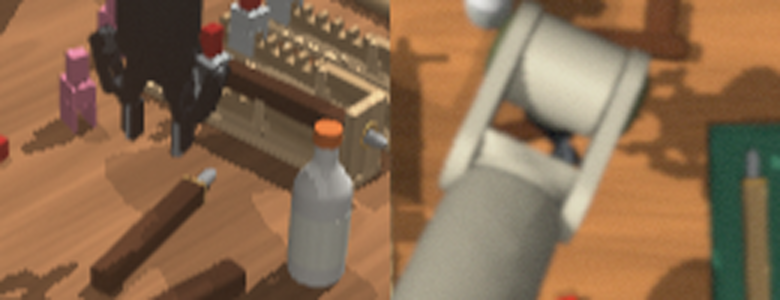

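Walnut tip at (301,227) and tail at (262,262) in the scene, as predicted. Beech lies in the tray. Pick it.

Emit:
{"method": "drive_tool", "body": {"offset": [[0,-0.02,0.4],[0,0,0.5],[0,0,0.5],[0,0,0.5],[0,0,0.4],[0,0,0.2],[0,0,0],[0,0,0],[0,0,0],[0,0,0]], "turn": [[0,0,0],[0,0,0],[0,0,0],[0,0,0],[0,0,0],[0,0,0],[0,0,0],[0,0,0],[0,0,0],[0,0,0]], "hand": [0.5,0.5,0.5,0.5,0.5,0.5,0.5,0.5,0.1,0.1], "newtons": 60}}

```text
time_s: 43.3
position: [0.6394, -0.1539, 0.0055]
tool_rot: [[-0.206, 0.979, 0.002], [0.979, 0.206, -0.001], [-0.001, 0.001, -1.0]]
ft_force: [-0.1, -0.3, 3.4]
grip_width: 0.0227
gripper_force: 60.1
```

Emit:
{"method": "drive_tool", "body": {"offset": [[0,0,0],[0,0,0],[0,0,0],[0,0,0],[0,0,-0.3],[0,0,-0.6],[0,0,-0.8],[0,0,-0.8],[0,0,-0.7],[0,0,0]], "turn": [[0,0,0],[0,0,0],[0,0,0],[0,0,0],[0,0,0],[0,0,0],[0,0,0],[0,0,0],[0,0,0],[0,0,0]], "hand": [0.1,0.1,0.1,0.1,0.1,0.1,0.1,0.1,0.1,0.1]}}

```text
time_s: 44.55
position: [0.6397, -0.154, 0.1349]
tool_rot: [[-0.206, 0.979, 0.004], [0.979, 0.206, -0.002], [-0.003, 0.004, -1.0]]
ft_force: [0.6, -0.9, -2.1]
grip_width: 0.0229
gripper_force: 59.3
```

```bash
python3 - <<'E'
from m import *
C=[cradles(cv2.imread(f'pics/{f}.png')) for f in('top0','t8')]
for c in C:
  for n,a1,a2,w,d,nn,off in c:
    a=np.degrees(np.arctan2(d[1],d[0])); y=lambda x:(off-nn[0]*x)/nn[1]
    print(n,round(a1,2),round(a2,2),round(a,2),'w',round(w,4),'y(.637)',round(y(.637),4),'y(.523)',round(y(.523),4),'y(.478)',round(y(.478),4))
# headboard top strip, z=.092: centre & extent across y
for f in('top0','t8'):
  t=cv2.imread(f'pics/{f}.png'); S=cv2.cvtColor(t,cv2.COLOR_BGR2HSV)[...,1].astype(np.float32)
  for nm,c0 in(('A',(.717,.060)),('M',(.711,.154)),('L',(.715,.243))):
    res=[]
    for xo in(-.003,0,.003):
      Y=np.arange(-.05,.05,.0005); P=np.c_[np.full(len(Y),c0[0]+xo),c0[1]+Y,np.full(len(Y),.092)]
      uv=proj('top',P).astype(np.float32); v=cv2.remap(S,uv[:,0],uv[:,1],cv2.INTER_LINEAR).ravel()
      i=np.nonzero(v<132)[0]
      if len(i): res.append((round(c0[1]+Y[i[0]],4),round(c0[1]+Y[i[-1]],4),round(c0[1]+(Y[i[0]]+Y[i[-1]])/2,4)))
    print(f,nm,res)
plan(.593,.158,.14,-3.5,18)
E
```

```text
A 1.85 1.56 1.7 w 0.0605 y(.637) 0.0595 y(.523) 0.0561 y(.478) 0.0547
M -3.48 -3.6 -3.54 w 0.0612 y(.637) 0.1548 y(.523) 0.1618 y(.478) 0.1646
L -2.99 -3.11 -3.05 w 0.0619 y(.637) 0.243 y(.523) 0.2491 y(.478) 0.2515
A 1.86 1.64 1.75 w 0.0605 y(.637) 0.0596 y(.523) 0.0561 y(.478) 0.0548
M -3.51 -3.63 -3.57 w 0.0617 y(.637) 0.1546 y(.523) 0.1617 y(.478) 0.1645
L -3.08 -3.19 -3.14 w 0.0621 y(.637) 0.2431 y(.523) 0.2493 y(.478) 0.2518
top0 A [(np.float64(0.031), np.float64(0.0915), np.float64(0.0613)), (np.float64(0.031), np.float64(0.0915), np.float64(0.0613)), (np.float64(0.032), np.float64(0.091), np.float64(0.0615))]
top0 M [(np.float64(0.1085), np.float64(0.2035), np.float64(0.156)), (np.float64(0.1095), np.float64(0.2035), np.float64(0.1565)), (np.float64(0.111), np.float64(0.2035), np.float64(0.1573))]
top0 L [(np.float64(0.193), np.float64(0.2485), np.float64(0.2208)), (np.float64(0.193), np.float64(0.2505), np.float64(0.2218)), (np.float64(0.195), np.float64(0.2565), np.float64(0.2258))]
t8 A [(np.float64(0.03), np.float64(0.092), np.float64(0.061)), (np.float64(0.031), np.float
[... 475 characters left out ...]
 [ 0.6397 -0.154   0.1349] yaw 101.86 dyaw -105.36 q6 -35.7 t 44.55 F [ 0.6 -0.9 -2.1] w 0.0229
[0.44, 0.03, np.float64(-0.01)],[0.44, -0.02, np.float64(-0.01)],[0.43, -0.06, np.float64(-0.01)],[0.42, -0.11, np.float64(-0.01)],[0.41, -0.15, np.float64(-0.01)],[0.39, -0.19, np.float64(-0.01)],[0.37, -0.23, np.float64(-0.01)],[0.35, -0.27, np.float64(-0.01)],[0.32, -0.3, np.float64(-0.01)],[0.29, -0.33, np.float64(-0.01)],[0.25, -0.36, np.float64(-0.01)],[0.21, -0.38, np.float64(-0.01)],[0.17, -0.4, np.float64(-0.01)],[0.13, -0.42, np.float64(-0.01)],[0.09, -0.43, np.float64(-0.01)],[0.04, -0.44, np.float64(-0.01)],[-0.0, -0.44, np.float64(-0.01)],[-0.05, -0.44, np.float64(-0.01)],turn z 0.976
```

```bash
python3 - <<'E'
from m import *
for f in('top0','t8'):
  t=cv2.imread(f'pics/{f}.png'); S=cv2.cvtColor(t,cv2.COLOR_BGR2HSV)[...,1].astype(np.float32)
  for nm,c0,a in(('A',(.717,.060),1.7),('M',(.709,.149),-3.54),('L',(.711,.238),-3.05)):
    a=np.radians(a); 
    for xo in(-.004,0,.004):
      Y=np.arange(-.045,.045,.0005); P=np.c_[c0[0]+xo*np.cos(a)-Y*np.sin(a),c0[1]+xo*np.sin(a)+Y*np.cos(a),np.full(len(Y),.092)]
      uv=proj('top',P).astype(np.float32); v=cv2.remap(S,uv[:,0],uv[:,1],cv2.INTER_LINEAR).ravel()
      k=len(Y)//2;i=k
      while i>0 and v[i]<132:i-=1
      j=k
      while j<len(Y)-1 and v[j]<132:j+=1
      print(f,nm,xo,round(c0[1]+Y[i],4),round(c0[1]+Y[j],4),'mid',round(c0[1]+(Y[i]+Y[j])/2,4),'w',Y[j]-Y[i])
s=cv2.imread('pics/s8.png');h=cv2.cvtColor(s,cv2.COLOR_BGR2HSV).astype(int)
for nm,(u,v) in dict(A=(354,215),M=(372,204),L=(388,195)).items():
  print(nm,plane('scene',[(u,v)],.056).round(4))
m=(h[...,1]>140)&(abs(h[...,0]-22)<6)
n,l,st,c=cv2.connectedComponentsWithStats(m[180:230,340:400].astype(np.uint8)); print([(c[i]+[340,180],st[i,4]) for i in range(1,n) if st[i,4]>2])
E
```

```text
top0 A -0.004 0.0305 0.0915 mid 0.061 w 0.061000000000000054
top0 A 0 0.0305 0.092 mid 0.0613 w 0.061500000000000055
top0 A 0.004 0.032 0.0915 mid 0.0618 w 0.05950000000000005
top0 M -0.004 0.1065 0.1645 mid 0.1355 w 0.05800000000000005
top0 M 0 0.149 0.149 mid 0.149 w 0.0
top0 M 0.004 0.149 0.149 mid 0.149 w 0.0
top0 L -0.004 0.193 0.248 mid 0.2205 w 0.05500000000000005
top0 L 0 0.193 0.249 mid 0.221 w 0.05600000000000005
top0 L 0.004 0.238 0.238 mid 0.238 w 0.0
t8 A -0.004 0.0295 0.093 mid 0.0613 w 0.06350000000000006
t8 A 0 0.0305 0.0925 mid 0.0615 w 0.062000000000000055
t8 A 0.004 0.032 0.092 mid 0.062 w 0.06000000000000005
t8 M -0.004 0.1065 0.1645 mid 0.1355 w 0.05800000000000005
t8 M 0 0.1455 0.168 mid 0.1568 w 0.02250000000000002
t8 M 0.004 0.149 0.149 mid 0.149 w 0.0
t8 L -0.004 0.193 0.2475 mid 0.2202 w 0.05450000000000005
t8 L 0 0.2195 0.248 mid 0.2338 w 0.028500000000000025
t8 L 0.004 0.237 0.253 mid 0.245 w 0.016000000000000014
A [[0.7326 0.0639 0.056 ]]
M [[0.735  0.1538 0.056 ]]
L [[0.7401 0.2357 0.056 ]]
[]
```

Emit:
{"method": "drive_tool", "body": {"offset": [[0.44,0.03,0],[0.44,-0.02,0],[0.43,-0.06,0],[0.42,-0.11,0],[0.41,-0.15,0],[0.39,-0.19,0],[0.37,-0.23,0],[0.35,-0.27,0],[0.32,-0.3,0],[0.29,-0.33,0]], "turn": [[0,0,0.97],[0,0,0.97],[0,0,0.97],[0,0,0.97],[0,0,0.97],[0,0,0.97],[0,0,0.97],[0,0,0.97],[0,0,0.97],[0,0,0.97]], "hand": [0.1,0.1,0.1,0.1,0.1,0.1,0.1,0.1,0.1,0.1]}}

```text
time_s: 45.8
position: [0.6121, 0.02, 0.131]
tool_rot: [[0.726, 0.688, -0.003], [0.688, -0.726, 0.0], [-0.002, -0.002, -1.0]]
ft_force: [-1.3, -1.3, -0.4]
grip_width: 0.0226
gripper_force: 59.3
```

Emit:
{"method": "drive_tool", "body": {"offset": [[0.25,-0.36,0],[0.21,-0.38,0],[0.17,-0.4,0],[0.13,-0.42,0],[0.09,-0.43,0],[0.04,-0.44,0],[0,-0.44,0],[-0.05,-0.44,0],[0,0,0],[0,0,0]], "turn": [[0,0,0.97],[0,0,0.97],[0,0,0.97],[0,0,0.97],[0,0,0.97],[0,0,0.97],[0,0,0.97],[0,0,0.97],[0,0,0],[0,0,0]], "hand": [0.1,0.1,0.1,0.1,0.1,0.1,0.1,0.1,0.1,0.1]}}

```text
time_s: 47.05
position: [0.5909, 0.1574, 0.1318]
tool_rot: [[0.999, -0.049, -0.001], [-0.049, -0.999, -0.0], [-0.001, 0.0, -1.0]]
ft_force: [-0.6, -0.5, -0.6]
grip_width: 0.0229
gripper_force: 59.3
```

```bash
python3 - <<'E'
from m import *
t=cv2.imread('pics/t8.png'); S=cv2.cvtColor(t,cv2.COLOR_BGR2HSV)[...,1].astype(np.float32)
for nm,c0,a in(('A',(.717,.060),1.7),('M',(.7,.1495),-3.54),('L',(.703,.2385),-3.05)):
    a=np.radians(a); 
    for xo in(-.009,-.006,-.003,0,.003):
      Y=np.arange(-.045,.045,.0005); P=np.c_[c0[0]+xo*np.cos(a)-Y*np.sin(a),c0[1]+xo*np.sin(a)+Y*np.cos(a),np.full(len(Y),.092)]
      uv=proj('top',P).astype(np.float32); v=cv2.remap(S,uv[:,0],uv[:,1],cv2.INTER_LINEAR).ravel()
      k=len(Y)//2;i=k
      while i>0 and v[i]<132:i-=1
      j=k
      while j<len(Y)-1 and v[j]<132:j+=1
      print(nm,xo,round(Y[i],4),round(Y[j],4),'mid',round((Y[i]+Y[j])/2,4))
t=shot('top','t10.png');s=shot('scene','s10.png')
plan(.592,.1555,.051,-3.54,1)
cv2.imwrite('pics/c9.png',cv2.resize(np.hstack([s[110:230,280:400],t[140:260,160:280]]),None,fx=3.3,fy=3.3,interpolation=2))
st=observe();p=np.array(st['position']);R=np.array(st['tool_rot'])
tip=p+R[:,0]*.110+np.array([0,0,.007]); tail=p-R[:,0]*.096+[0,0,.007]
print(proj('scene',[tip,tail]),proj('top',[tip,tail]))
E
```

```text
A -0.009 0.0 0.0 mid 0.0
A -0.006 -0.0305 0.031 mid 0.0003
A -0.003 -0.0305 0.033 mid 0.0013
A 0 -0.0295 0.0325 mid 0.0015
A 0.003 -0.0285 0.032 mid 0.0018
M -0.009 -0.0435 0.0155 mid -0.014
M -0.006 -0.0435 0.016 mid -0.0137
M -0.003 -0.0435 0.016 mid -0.0137
M 0 -0.043 0.016 mid -0.0135
M 0.003 -0.043 0.0155 mid -0.0137
L -0.009 -0.045 0.01 mid -0.0175
L -0.006 -0.045 0.0095 mid -0.0177
L -0.003 -0.045 0.0095 mid -0.0177
L 0 -0.045 0.0095 mid -0.0177
L 0.003 -0.045 0.0095 mid -0.0177
pos [0.591  0.1573 0.1322] yaw -2.87 dyaw -0.67 q6 96.7 t 47.15 F [ 0.3  0.8 -0.7] w 0.0228
[0.03, 0.04, np.float64(2.03)],turn z 0.111
[[365.53123529 177.01399373]
 [316.5384723  154.59299042]] [[198.26859433 166.32697228]
 [193.40543001 230.84862586]]
```

View pics/c9.png

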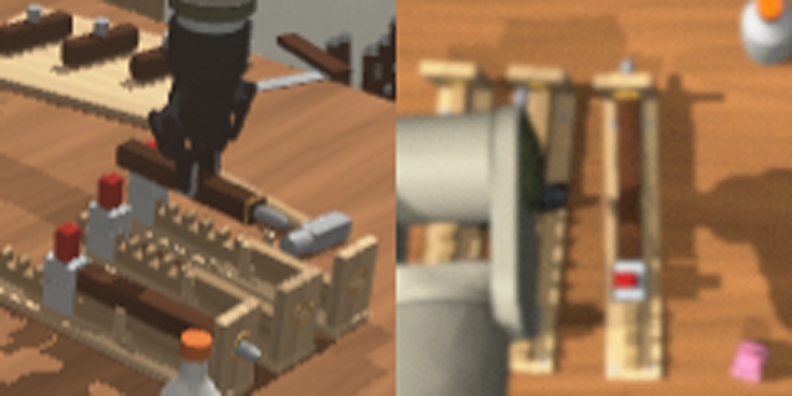

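```bash
python3 - <<'E'
from m import *
print(plane('top',[(203.3,162.7),(202.6,163.7),(229.5,164.5),(176.5,161.5)],.092).round(4), proj('top',[(.7,.1495,.092),(.717,.06,.092)]).round(1))
t=cv2.imread('pics/t8.png');S=cv2.cvtColor(t,cv2.COLOR_BGR2HSV)[...,1]
for r in range(158,168): print(r,' '.join(f'{v:3d}' for v in S[r,164:248]))
E
```

```text
[[0.722  0.1445 0.092 ]
 [0.7186 0.1468 0.092 ]
 [0.7168 0.0574 0.092 ]
 [0.7254 0.2342 0.092 ]] [[201.6 169.3]
 [228.7 164.4]]
158 158 155 149 136 124 126 122 130 129 128 129 133 130 129 130 132 137 136 141 141 147 155 156 159 164 163 154 160 159 156 151 149 154 151 150 155 154 154 159 153 154 154 154 155 155 156 155 154 152 157 158 156 156 158 156 158 156 156 158 157 157 157 152 146 109  77  72 107 142 158 159 162 159 154 161 158 160 157 158 158 158 157 158 155
159 154 150 142 123 107 105 104 105 104 107 109 114 112 112 114 112 114 119 123 125 136 154 159 161 160 155 156 153 152 145 137 129 133 133 133 136 134 139 142 142 145 145 146 145 147 150 154 158 157 160 160 160 158 158 155 161 153 159 158 154 155 157 152 122  71  32  23  68 131 155 156 157 155 158 158 154 157 156 157 158 159 160 157 155
160 158 154 144 119  96  94  91  94  93  95  96 100 101  99 100  98 104 102 108 113 123 140 149 154 156 157 155 157 153 138 116 108 105 107 110 110 115 117 124 123 122 127 124 127 127 132 138 152 159 152 152 158 158 158 158 153 157 156 155 158 154 154 141 107  52  17  15  50 122 153 152 157 
[... 1727 characters left out ...]
 159 160 155 161 157
166 162 160 155 157 155 156 161 153 140 122 111 116 114 127 127 126 124 138 110 111  98 104 102 107 110 120 144 145 163 153 145 145 132 121 114 117 137 142 138 138 135 137 131 129 116 112 105 100 104 114 139 152 159 155 149 129 116 109 108 105 104 107 108 110 113 113 117 111 114 110 108 104 105 110 135 153 152 153 156 158 151 160 157 156
167 158 158 157 159 160 158 159 152 139 115 105 102 108 116 119 118 123 121 109 110 100 104  97 100 109 129 144 147 162 149 153 156 143 135 120 112 112 117 122 130 127 128 133 129 115 106 105 100 104 105 135 159 155 153 150 151 133 121 108 118 105 119 131 140 139 142 143 144 140 134 120 103 109 110 125 153 152 159 156 149 160 153 156 161
```

```bash
python3 - <<'E'
from m import *
t=cv2.imread('pics/t8.png');S=cv2.cvtColor(t,cv2.COLOR_BGR2HSV)[...,1].astype(np.float32)
def cr(c0,lo,hi,r,): 
    row=S[r]; k=c0
    while row[k]<132:k-=1
    l=k+1-(132-row[k+1])/(row[k]-row[k+1]); k=c0
    while row[k]<132:k+=1
    return l,k-1+(132-row[k-1])/(row[k]-row[k-1])
for nm,c,rows in(('A',226,(163,164)),('M',202,(161,162)),('L',176,(160,161))):
    for r in rows:
        l,h=cr(c,0,0,r); P=plane('top',[(l,r),(h,r),((l+h)/2,r)],.092); print(nm,r,round(l,1),round(h,1),P.round(4).tolist())
E
```

```text
A 163 219.3 237.0 [[0.7215, 0.0913, 0.092], [0.722, 0.0327, 0.092], [0.7218, 0.062, 0.092]]
A 164 219.0 237.4 [[0.7181, 0.0923, 0.092], [0.7187, 0.0313, 0.092], [0.7184, 0.0618, 0.092]]
M 161 193.0 210.9 [[0.7275, 0.179, 0.092], [0.7279, 0.1196, 0.092], [0.7277, 0.1493, 0.092]]
M 162 192.9 211.3 [[0.7241, 0.1791, 0.092], [0.7246, 0.1179, 0.092], [0.7243, 0.1485, 0.092]]
L 160 166.5 184.5 [[0.7303, 0.268, 0.092], [0.7306, 0.2074, 0.092], [0.7304, 0.2377, 0.092]]
L 161 166.5 185.2 [[0.7269, 0.2679, 0.092], [0.7273, 0.2051, 0.092], [0.7271, 0.2365, 0.092]]
```

Emit:
{"method": "drive_tool", "body": {"offset": [[0.1,0.03,0],[0.1,0.02,0],[0,0,0.3],[0,0,0.4],[0,0,0.4],[0,0,0.4],[0,0,0.3],[0,0,0.12],[0,0,0],[0,0,0]], "turn": [[0,0,0.06],[0,0,0.05],[0,0,0],[0,0,0],[0,0,0],[0,0,0],[0,0,0],[0,0,0],[0,0,0],[0,0,0]], "hand": [0.1,0.1,0.1,0.1,0.1,0.1,0.1,0.1,0.1,0.1]}}

```text
time_s: 48.4
position: [0.5992, 0.1556, 0.0563]
tool_rot: [[0.998, -0.062, 0.001], [-0.062, -0.998, 0.0], [0.001, -0.0, -1.0]]
ft_force: [0.3, -1.0, -1.8]
grip_width: 0.0225
gripper_force: 59.3
```

```bash
python3 - <<'E'
from h import *
plan(.599,.1549,.051,-3.54,1)
E
```

```text
pos [0.5992 0.1556 0.0563] yaw -3.56 dyaw 0.02 q6 97.2 t 48.4 F [ 0.3 -1.  -1.8] w 0.0225
[-0.0, 0.02, np.float64(0.13)],turn z -0.003
```

Emit:
{"method": "drive_tool", "body": {"offset": [[0,0.02,0.05],[0,0,0.05],[0,0,0.03],[0,0,0],[0,0,0],[0.1,0,0],[0.1,0,0],[0.1,0,0],[0,0,0],[0,0,0]], "turn": [[0,0,0],[0,0,0],[0,0,0],[0,0,0],[0,0,0],[0,0,0],[0,0,0],[0,0,0],[0,0,0],[0,0,0]], "hand": [0.1,0.1,0.1,0.1,0.1,0.1,0.1,0.1,0.1,0.1]}}

```text
time_s: 49.65
position: [0.6104, 0.1543, 0.0511]
tool_rot: [[0.998, -0.062, -0.0], [-0.062, -0.998, 0.0], [-0.001, -0.0, -1.0]]
ft_force: [-4.4, 0.3, 6.8]
grip_width: 0.0228
gripper_force: 64.3
```

```bash
python3 - <<'E'
from h import *
plan(.599,.1549,.051,-3.54,1)
E
```

```text
pos [0.6104 0.1543 0.0511] yaw -3.55 dyaw 0.01 q6 97.0 t 49.65 F [-4.4  0.3  6.8] w 0.0228
[-0.29, 0.0, np.float64(0.0)],turn z -0.002
```

Emit:
{"method": "drive_tool", "body": {"offset": [[0,0,-0.02],[0.08,0,0],[0.08,0,0],[0.08,0,0],[0.08,0,0],[0,0,0],[0,0,0],[0,0,0],[0,0,0],[0,0,0]], "turn": [[0,0,0],[0,0,0],[0,0,0],[0,0,0],[0,0,0],[0,0,0],[0,0,0],[0,0,0],[0,0,0],[0,0,0]], "hand": [0.1,0.1,0.1,0.1,0.1,0.1,0.1,0.1,0.1,0.1]}}

```text
time_s: 50.9
position: [0.6236, 0.1532, 0.0513]
tool_rot: [[0.998, -0.062, -0.0], [-0.062, -0.998, -0.0], [-0.0, 0.0, -1.0]]
ft_force: [0.3, 0.0, -2.0]
grip_width: 0.0229
gripper_force: 59.2
```

No resistance; continuing home (~.6445).

Emit:
{"method": "drive_tool", "body": {"offset": [[0.1,0,0],[0.1,0,0],[0.1,0,0],[0.1,0,0],[0.05,0,0],[0,0,0],[0,0,0],[0,0,0],[0,0,0],[0,0,0]], "turn": [[0,0,0],[0,0,0],[0,0,0],[0,0,0],[0,0,0],[0,0,0],[0,0,0],[0,0,0],[0,0,0],[0,0,0]], "hand": [0.1,0.1,0.1,0.1,0.1,0.1,0.1,0.1,0.1,0.1]}}

```text
time_s: 52.15
position: [0.6416, 0.1522, 0.0513]
tool_rot: [[0.998, -0.062, 0.0], [-0.062, -0.998, 0.0], [0.0, -0.0, -1.0]]
ft_force: [1.1, 0.9, -2.9]
grip_width: 0.0226
gripper_force: 59.1
```

Emit:
{"method": "drive_tool", "body": {"offset": [[0.03,0,0],[0.03,0,0],[0,0,0],[0,0,0],[0,0,0],[0,0,0],[0,0,0],[0,0,0],[0,0,0],[0,0,0]], "turn": [[0,0,0],[0,0,0],[0,0,0],[0,0,0],[0,0,0],[0,0,0],[0,0,0],[0,0,0],[0,0,0],[0,0,0]], "hand": [0.1,0.1,0.1,0.1,0.1,0.1,0.1,0.1,0.1,0.1]}}

```text
time_s: 53.4
position: [0.6429, 0.1521, 0.0511]
tool_rot: [[0.998, -0.062, -0.003], [-0.062, -0.998, -0.0], [-0.003, 0.0, -1.0]]
ft_force: [-5.5, 0.7, -0.7]
grip_width: 0.0228
gripper_force: 59.4
```

Emit:
{"method": "drive_tool", "body": {"offset": [[0.04,0,0],[0,0,0],[0,0,0],[-0.03,0,0],[0,0,0],[0,0,0],[0,0,-0.4],[0,0,-0.8],[0,0,-0.8],[0,0,-0.5]], "turn": [[0,0,0],[0,0,0],[0,0,0],[0,0,0],[0,0,0],[0,0,0],[0,0,0],[0,0,0],[0,0,0],[0,0,0]], "hand": [0.1,0.1,0.1,0.45,0.45,0.45,0.45,0.45,0.45,0.5], "newtons": 50}}

```text
time_s: 54.65
position: [0.645, 0.152, 0.1545]
tool_rot: [[0.998, -0.062, 0.004], [-0.062, -0.998, 0.0], [0.004, -0.0, -1.0]]
ft_force: [-0.2, -1.0, -0.6]
grip_width: 0.0423
gripper_force: 0.0
```

Emit:
{"method": "drive_tool", "body": {"offset": [[-0.6,0,0],[-0.8,0,0],[-0.8,0,0],[-0.8,0,0],[-0.7,0,0],[-0.4,0,0],[0,0,0],[0,0,0],[0,0,0],[0,0,0]], "turn": [[0,0,0],[0,0,0],[0,0,0],[0,0,0],[0,0,0],[0,0,0],[0,0,0],[0,0,0],[0,0,0],[0,0,0]], "hand": [0.5,0.5,0.5,0.5,0.5,0.5,0.5,0.5,0.5,0.5]}}

```text
time_s: 55.9
position: [0.481, 0.1621, 0.1512]
tool_rot: [[0.998, -0.062, -0.0], [-0.062, -0.998, 0.0], [-0.0, -0.0, -1.0]]
ft_force: [-1.1, -0.4, -0.9]
grip_width: 0.0425
gripper_force: 0.0
```

```bash
python3 - <<'E'
from h import *
plan(.4785,.165,.0725,-3.54,1)
s=shot('scene','s11.png');t=shot('top','t11.png')
cv2.imwrite('pics/c10.png',cv2.resize(np.hstack([s[120:230,280:400],t[150:260,155:275]]),None,fx=3.3,fy=3.3,interpolation=2))
E
```

```text
pos [0.481  0.1621 0.1512] yaw -3.57 dyaw 0.03 q6 98.8 t 55.9 F [-1.1 -0.4 -0.9] w 0.0425
[-0.07, -0.07, np.float64(1.97)],turn z -0.005
```

View pics/c10.png

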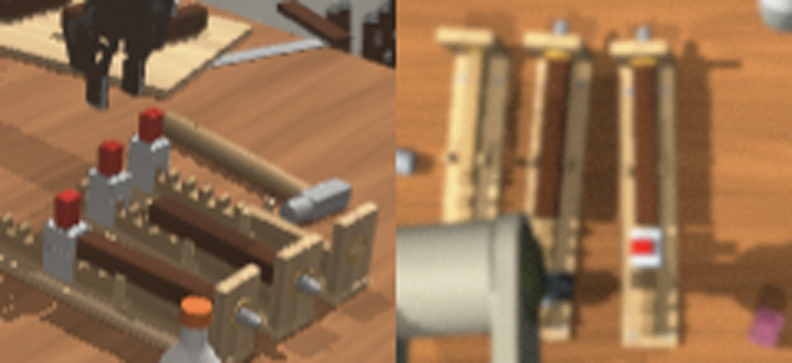

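Walnut home in the middle cradle, with the tube out at (374,205). The stop is still at the rear. Now grip that knob and lift.

Emit:
{"method": "drive_tool", "body": {"offset": [[-0.05,-0.04,0.4],[0,0,0.5],[0,0,0.5],[0,0,0.37],[0,0,0.2],[0,0,0],[0,0,0],[0,0,0],[0,0,0],[0,0,0]], "turn": [[0,0,0],[0,0,0],[0,0,0],[0,0,0],[0,0,0],[0,0,0],[0,0,0],[0,0,0],[0,0,0],[0,0,0]], "hand": [0.5,0.5,0.5,0.5,0.5,0.5,0.1,0.1,0.1,0.1]}}

```text
time_s: 57.25
position: [0.4792, 0.1639, 0.0731]
tool_rot: [[0.998, -0.062, 0.001], [-0.062, -0.998, 0.0], [0.001, -0.0, -1.0]]
ft_force: [-0.3, 1.2, 6.0]
grip_width: 0.0208
gripper_force: 50.2
```

Emit:
{"method": "drive_tool", "body": {"offset": [[0,0,0],[0,0,0],[0,0,-0.11],[0,0,-0.11],[0,0,-0.11],[0,0,-0.11],[0,0,0],[0,0,0],[0,0,0],[0,0,0]], "turn": [[0,0,0],[0,0,0],[0,0,0],[0,0,0],[0,0,0],[0,0,0],[0,0,0],[0,0,0],[0,0,0],[0,0,0]], "hand": [0.1,0.1,0.1,0.1,0.1,0.1,0.1,0.1,0.1,0.1]}}

```text
time_s: 58.5
position: [0.4787, 0.1639, 0.09]
tool_rot: [[0.998, -0.062, -0.0], [-0.062, -0.998, -0.0], [-0.0, 0.0, -1.0]]
ft_force: [-0.1, -0.5, -1.5]
grip_width: 0.0214
gripper_force: 49.5
```

```bash
python3 - <<'E'
from h import *
plan(.4785,.165,.0725,-3.54,1); print(observe()['wrist_torque'])
E
```

```text
pos [0.4787 0.1639 0.09  ] yaw -3.56 dyaw 0.02 q6 99.0 t 58.5 F [-0.1 -0.5 -1.5] w 0.0214
[-0.01, -0.03, np.float64(0.44)],turn z -0.003
[-0.02722418  0.05537364 -0.08924427]
```

Emit:
{"method": "drive_tool", "body": {"offset": [[0.3,0.01,0],[0.3,0.01,0],[0.3,0,0],[0.3,0,0],[0,0,0],[0,0,0],[0,0,0.11],[0,0,0.11],[0,0,0.11],[0,0,0.09]], "turn": [[0,0,0],[0,0,0],[0,0,0],[0,0,0],[0,0,0],[0,0,0],[0,0,0],[0,0,0],[0,0,0],[0,0,0]], "hand": [0.1,0.1,0.1,0.1,0.1,0.1,0.1,0.1,0.1,0.1]}}

```text
time_s: 59.75
position: [0.5266, 0.1601, 0.073]
tool_rot: [[0.998, -0.062, -0.0], [-0.062, -0.998, -0.0], [-0.0, 0.0, -1.0]]
ft_force: [-3.5, 0.5, 21.1]
grip_width: 0.0212
gripper_force: 52.7
```

Emit:
{"method": "drive_tool", "body": {"offset": [[0,0,0],[0,0,0],[0,0,0],[0,0,0],[0,0,0],[0,0,0],[0,0,-0.4],[0,0,-0.7],[0,0,-0.7],[0,0,-0.7]], "turn": [[0,0,0],[0,0,0],[0,0,0],[0,0,0],[0,0,0],[0,0,0],[0,0,0],[0,0,0],[0,0,0],[0,0,0]], "hand": [0.1,0.1,0.45,0.45,0.45,0.45,0.45,0.45,0.45,0.45]}}

```text
time_s: 61.0
position: [0.5265, 0.1601, 0.1743]
tool_rot: [[0.998, -0.062, 0.0], [-0.062, -0.998, -0.0], [0.0, 0.0, -1.0]]
ft_force: [-0.6, 0.6, -0.4]
grip_width: 0.0386
gripper_force: 0.0
```

Emit:
{"method": "drive_tool", "body": {"offset": [[-0.9,0,-0.3],[-0.9,0,-0.3],[-0.9,0,-0.3],[-0.9,0,0],[-0.5,0,0],[0,0,0],[0,0,0],[0,0,0],[0,0,0],[0,0,0]], "turn": [[0,0,0],[0,0,0],[0,0,0],[0,0,0],[0,0,0],[0,0,0],[0,0,0],[0,0,0],[0,0,0],[0,0,0]], "hand": [0.45,0.45,0.45,0.45,0.45,0.45,0.45,0.45,0.45,0.45]}}

```text
time_s: 62.25
position: [0.3631, 0.1702, 0.2092]
tool_rot: [[0.998, -0.062, -0.0], [-0.062, -0.998, -0.0], [-0.0, 0.0, -1.0]]
ft_force: [-0.2, 0.7, 0.1]
grip_width: 0.0388
gripper_force: 0.0
```

```bash
python3 - <<'E'
from h import *
plan(.4785,.165,.0725,-3.54,1)
s=shot('scene','s12.png');t=shot('top','t12.png')
cv2.imwrite('pics/c11.png',np.vstack([cv2.resize(np.hstack([s[130:230,280:390],t[150:250,160:270]]),None,fx=3.6,fy=3.6,interpolation=2)[:,:790],cv2.resize(t[110:290,130:470],(0,0),fx=1.3,fy=1.3)[:,:].copy() if 0 else cv2.copyMakeBorder(cv2.resize(t[120:285,130:470],None,fx=1.4,fy=1.4),0,0,0,790-476,cv2.BORDER_CONSTANT)]))
red=lambda h:((h[...,0]<6)|(h[...,0]>172))&(h[...,1]>180)&(h[...,2]>110)
def bl(im,b):
    m=red(cv2.cvtColor(im,cv2.COLOR_BGR2HSV)).astype(np.uint8);z=np.zeros_like(m);z[b[1]:b[3],b[0]:b[2]]=m[b[1]:b[3],b[0]:b[2]]
    n,l,st,c=cv2.connectedComponentsWithStats(z);return [c[i] for i in range(1,n) if st[i,4]>5]
for c in bl(t,(155,200,245,255)):
    for d in bl(s,(290,140,345,205)):
        o1,D1=ray('top',c);o2,D2=ray('scene',d);D1=D1[0];D2=D2[0]
        k=np.linalg.lstsq(np.c_[D1,-D2],o2-o1,rcond=None)[0];p,q=o1+D1*k[0],o2+D2*k[1]
        if np.linalg.norm(p-q)<.012: print('knob',((p+q)/2).round(4),np.linalg.norm(p-q).round(4))
E
```

```text
pos [0.3631 0.1702 0.2092] yaw -3.57 dyaw 0.03 q6 101.6 t 62.25 F [-0.2  0.7  0.1] w 0.0388
[2.89, -0.05, np.float64(3.42)],turn z -0.004
knob [0.5261 0.1624 0.0964] 0.0035
knob [0.5194 0.0553 0.0968] 0.0026
knob [0.4591 0.2556 0.0969] 0.002
```

View pics/c11.png

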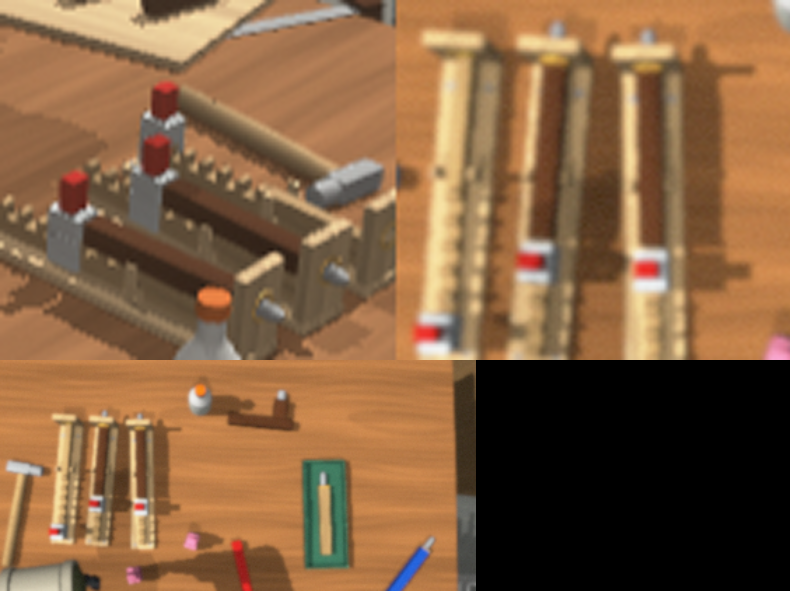

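Both walnuts are home with their tubes out behind the headboards. All three knobs are at the same height (96–97 mm), so the stops are seated. The beech lies flat in the tray and the bystanders are untouched.

```bash
python3 -c "
from rig import env
print(env.close_job())"
```

```text
the job is handed in; nothing more can be done
None
```

The job is handed in and the verdict was not shown. By the last pictures, the beech lies in the tray, both walnut sections on the bench (there were two) are home in cradles with their stops seated behind the tails, the third stop was left in its notch, and the glue bottle, handle and hammer look undisturbed.

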